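# Load the UV cap-glue curing stand from the far bulb tray

### The job

Turn the red isolator handle to off so that the UV lamp is dead, then use the orange pull hook to draw the far tray of bulbs towards you by its front wall until the tray's front edge is on the yellow tape line, and lay the hook back on its blue mat. Stand every bulb of that tray, cap up, in a nest of the curing stand, one bulb to a nest, without tipping or dropping any, and only when all of them are in turn the isolator fully on again. Do not take hold of or push the tray with the gripper while it is still far away, and leave the other things on the bench where they are.

Things in the scene. Friction and masses are not known exactly. Their poses are not given: they have to be found in the camera images.
- tray: loose white open plastic tray holding the bulbs, 96 (x) x 208 (y) x 52 mm high, walls and floor 4 mm, 0.25 to 0.5 kg; origin centre of its underside, x away from the robot. Grey foam up to 50 mm high fills it from x = -8 mm back, with a row of four square pockets (40 mm wide, the lowest 10 mm 33 mm wide) down to the floor at x = 18, y = -75, -25, 25 and 75 mm. Starts at the edge of the arm's reach or beyond; slides on the bench with 1 to 4 N.
- tray_front (a point): bottom centre of the outer face of the tray's front wall (its front edge, 48 mm before the origin)
- tray_strip (a point): on the tray floor in the middle of the free strip behind the front wall (26 mm before the origin, 4 mm up): 36 mm wide (x), nearly the whole tray width long (y), open from above down to the floor. The hook's blade goes in here.
- hook: loose pull hook, 0.16 to 0.25 kg, lying upright on its mat; origin centre of the handle's underside, x towards the blade, z up. Orange handle 130 (x) x 30 (y) x 32 mm high, centred on the origin; from its front end an 8 mm steel rod rises and runs forward 62 to 70 mm above the handle's underside (x = 86 to 138) to a turned-down steel blade. Weight centre about x = 33 mm.
- hook_blade (a point): middle of the lower edge of the hook's blade (x = 140 mm, z = 0 in the hook's frame); the blade is upright, 4 mm thick (x), 60 mm wide (y), 68 mm high. With this edge 6 to 30 mm above the bench the rod clears the tray's wall
- mat: fixed blue rubber mat, 270 (x) x 110 (y) x 3 mm, the hook's place; origin centre of its underside. The hook is back when its handle's middle and its blade are over the mat and it lies flat.
- tape: yellow tape line stuck across the bench, 20 mm wide (x), 360 mm long (y), flat; origin at its centre
- stand: fixed UV curing stand; origin on the bench under the middle of its nest block, x away from the robot. Aluminium nest block 150 x 150 mm, top 60 mm above the bench, with four round nests 46 mm deep, 40 mm in diameter (46 at the mouth, 33 in the lowest 10 mm, to fit the bulb's dome), centres at x and y = +-35 mm. Behind it, from x = 105 mm, a dark lamp bar 164 mm wide up to 0.16 m high.
- nest1 (a point): centre of the floor of nest 1 of the stand, 14 mm above the bench: where the tip of a bulb stands
- nest2 (a point): centre of the floor of nest 2 of the stand, 14 mm above the bench: where the tip of a bulb stands
- nest3 (a point): centre of the floor of nest 3 of the stand, 14 mm above the bench: where the tip of a bulb stands
- nest4 (a point): centre of the floor of nest 4 of the stand, 14 mm above the bench: where the tip of a bulb stands
- switch (a joint): the isolator's red handle: 0 = on (start), 1.57 = off; grows anticlockwise seen from above. Over-centre: past the middle (0.79) it is driven on to the nearer end stop by up to 0.12 N m and stays there.
- switch_grip (a point): on the turning axis of the isolator handle, mid-grip, 105 mm above the bench. The grip is an upright red wing 60 mm long along this point's x axis, 15 mm thick along its y axis, 87 to 118 mm above the bench, on a grey box 130 x 130 x 72 mm; the point turns with the handle (wing along the box's front-to-back line when on, across it when off)
- bulb1: candle bulb 1 (may be absent), 20 g, standing on its tip with the metal cap up; origin centre of the tip (the bottom), z up to the cap. 98 mm long; glass 21 mm wide at the flat tip, 35 mm wide at 30 mm, 17 mm at 70 mm height; the steel cap, 15 to 17 mm wide, from 72 to 94 mm height is where to grip it.
- bulb2: candle bulb 2 (may be absent), 20 g, standing on its tip with the metal cap up; origin centre of the tip (the bottom), z up to the cap. 98 mm long; glass 21 mm wide at the flat tip, 35 mm wide at 30 mm, 17 mm at 70 mm height; the steel cap, 15 to 17 mm wide, from 72 to 94 mm height is where to grip it.
- bulb3: candle bulb 3 (may be absent), 20 g, standing on its tip with the metal cap up; origin centre of the tip (the bottom), z up to the cap. 98 mm long; glass 21 mm wide at the flat tip, 35 mm wide at 30 mm, 17 mm at 70 mm height; the steel cap, 15 to 17 mm wide, from 72 to 94 mm height is where to grip it.
- bulb4: candle bulb 4 (may be absent), 20 g, standing on its tip with the metal cap up; origin centre of the tip (the bottom), z up to the cap. 98 mm long; glass 21 mm wide at the flat tip, 35 mm wide at 30 mm, 17 mm at 70 mm height; the steel cap, 15 to 17 mm wide, from 72 to 94 mm height is where to grip it.

How it is judged:
On the way, in this order (a step that is already met when the one before it is completed fails the run):
1. the isolator is off (handle within 0.2 rad of the off stop) (value of joint switch above 1.37 rad), for 0.2 s.
2. with the isolator off, the hook's blade is in the free strip behind the tray's front wall, below its rim (value of joint switch above 1.37 rad and x of hook_blade in the frame of tray between -0.046 and -0.004 m and y of hook_blade in the frame of tray between -0.1 and 0.1 m and z of hook_blade in the frame of tray below 0.044 m), for 0.1 s.
3. the tray's front edge has been drawn to the yellow tape line (no more than 20 mm beyond its middle) (value of joint switch above 1.37 rad and x of tray_front in the frame of tape below 0.02 m), for 0.2 s.
4. with the isolator still off, every bulb stands in a nest (value of joint switch above 1.37 rad and ((horizontal distance between bulb1 and nest1 below 0.01 m and distance between bulb1 and nest1 below 0.014 m) or (horizontal distance between bulb1 and nest2 below 0.01 m and distance between bulb1 and nest2 below 0.014 m) or (horizontal distance between bulb1 and nest3 below 0.01 m and distance between bulb1 and nest3 below 0.014 m) or (horizontal distance between bulb1 and nest4 below 0.01 m and distance between bulb1 and nest4 below 0.014 m)) and angle between each of bulb1, bulb2, bulb3, bulb4's own z axis and vertical below 0.2 rad and ((horizontal distance between bulb2 and nest1 below 0.01 m and distance between bulb2 and nest1 below 0.014 m) or (horizontal distance between bulb2 and nest2 below 0.01 m and distance between bulb2 and nest2 below 0.014 m) or (horizontal distance between bulb2 and nest3 below 0.01 m and distance between bulb2 and nest3 below 0.014 m) or (horizontal distance between bulb2 and nest4 below 0.01 m and distance between bulb2 and nest4 below 0.014 m)) and ((horizontal distance between bulb3 and nest1 below 0.01 m and distance between bulb3 and nest1 below 0.014 m) or (horizontal distance between bulb3 and nest2 below 0.01 m and distance between bulb3 and nest2 below 0.014 m) or (horizontal distance between bulb3 and nest3 below 0.01 m and distance between bulb3 and nest3 below 0.014 m) or (horizontal distance between bulb3 and nest4 below 0.01 m and distance between bulb3 and nest4 below 0.014 m)) and ((horizontal distance between bulb4 and nest1 below 0.01 m and distance between bulb4 and nest1 below 0.014 m) or (horizontal distance between bulb4 and nest2 below 0.01 m and distance between bulb4 and nest2 below 0.014 m) or (horizontal distance between bulb4 and nest3 below 0.01 m and distance between bulb4 and nest3 below 0.014 m) or (horizontal distance between bulb4 and nest4 below 0.01 m and distance between bulb4 and nest4 below 0.014 m))), for 0.3 s.
5. the isolator is on again (handle within 0.2 rad of the on stop) (value of joint switch below 0.2 rad), for 0.2 s.
At the end, for the whole second after the job is handed in: Every bulb stands cap up on the floor of a nest (within 10 mm, leaning under 0.2 rad), at rest; isolator within 0.2 rad of on; tray front edge at most 80 mm beyond the middle of the tape; hook flat on its mat (handle middle and blade over it, to 5 mm) (value of joint switch below 0.2 rad and ((horizontal distance between bulb1 and nest1 below 0.01 m and distance between bulb1 and nest1 below 0.014 m) or (horizontal distance between bulb1 and nest2 below 0.01 m and distance between bulb1 and nest2 below 0.014 m) or (horizontal distance between bulb1 and nest3 below 0.01 m and distance between bulb1 and nest3 below 0.014 m) or (horizontal distance between bulb1 and nest4 below 0.01 m and distance between bulb1 and nest4 below 0.014 m)) and angle between each of bulb1, bulb2, bulb3, bulb4's own z axis and vertical below 0.2 rad and ((horizontal distance between bulb2 and nest1 below 0.01 m and distance between bulb2 and nest1 below 0.014 m) or (horizontal distance between bulb2 and nest2 below 0.01 m and distance between bulb2 and nest2 below 0.014 m) or (horizontal distance between bulb2 and nest3 below 0.01 m and distance between bulb2 and nest3 below 0.014 m) or (horizontal distance between bulb2 and nest4 below 0.01 m and distance between bulb2 and nest4 below 0.014 m)) and ((horizontal distance between bulb3 and nest1 below 0.01 m and distance between bulb3 and nest1 below 0.014 m) or (horizontal distance between bulb3 and nest2 below 0.01 m and distance between bulb3 and nest2 below 0.014 m) or (horizontal distance between bulb3 and nest3 below 0.01 m and distance between bulb3 and nest3 below 0.014 m) or (horizontal distance between bulb3 and nest4 below 0.01 m and distance between bulb3 and nest4 below 0.014 m)) and ((horizontal distance between bulb4 and nest1 below 0.01 m and distance between bulb4 and nest1 below 0.014 m) or (horizontal distance between bulb4 and nest2 below 0.01 m and distance between bulb4 and nest2 below 0.014 m) or (horizontal distance between bulb4 and nest3 below 0.01 m and distance between bulb4 and nest3 below 0.014 m) or (horizontal distance between bulb4 and nest4 below 0.01 m and distance between bulb4 and nest4 below 0.014 m)) and linear speed of each of bulb1, bulb2, bulb3, bulb4 below 0.03 m/s and x of tray_front in the frame of tape below 0.08 m and x of hook in the frame of mat between -0.14 and 0.14 m and y of hook in the frame of mat between -0.06 and 0.06 m and height (world z) of each of hook, hook_blade below 0.012 m and x of hook_blade in the frame of mat between -0.14 and 0.14 m and y of hook_blade in the frame of mat between -0.06 and 0.06 m and angle between hook's own z axis and vertical below 0.15 rad); the robot touches nothing.
It fails at once if a bulb is tipped over (leans more than 0.8 rad) (angle between any of bulb1, bulb2, bulb3, bulb4's own z axis and vertical above 0.8 rad).
It fails at once if a bulb is let fall (faster than 0.9 m/s while not held) ((linear speed of bulb1 above 0.9 m/s and contact force between bulb1 and the fingers below 0.05 N) or (linear speed of bulb2 above 0.9 m/s and contact force between bulb2 and the fingers below 0.05 N) or (linear speed of bulb3 above 0.9 m/s and contact force between bulb3 and the fingers below 0.05 N) or (linear speed of bulb4 above 0.9 m/s and contact force between bulb4 and the fingers below 0.05 N)).
It fails at once if the gripper or arm pushes or pulls the tray (over 5 N) while the tray is still more than 80 mm beyond the tape line (not (x of tray_front in the frame of tape below 0.08 m) and (contact force between tray and the fingers above 5 N or contact force between tray and the arm above 5 N)).
It fails at once if a bystander (glue bottle, tape roll, screwdriver, blue cup, carton) is moved more than 30 mm (distance of any of glue, taperoll, driver, capcup, sleeves from where it was at the start of the episode above 0.03 m).
Of bulb1, bulb2, bulb3, bulb4 only 2 to 4 are there at a start; the rules pass over those that are not, and their reading is None.
At some moment in a run one of hook, tray may be knocked a few centimetres aside while the robot is not near it.
It also fails if it takes over 210 s, if anything falls off the work surface, if the arm or the gripper's body presses on something with over 40 N, if the wrist force passes 120 N, or if a joint passes its speed limit or range.

### The arm

A 6-joint arm with a two-finger parallel gripper is mounted at the origin on the work surface. World frame = base frame: x ahead of the robot, y to its left, z up, the work surface at z = 0. Lengths are in m, angles in rad, forces in N, time in s.
With the tool pointing down it reaches from about 0.375 to 0.925 m from the base axis. Payload 5.7 kg.
Tool frame: the origin (TCP) lies midway between the tips of the shut fingers; the grasp point (between the pads) lies 19 mm behind it; y points along the fingers, z is the direction in which the jaws open and shut, and the axes are right-handed (so a half turn about y gives the same grasp; the last joint's range is limited). The gripper opens to 85 mm and grips with 20 to 120 N. Pads are 22 mm wide; open, the fingers measure 114 mm over their backs; the gripper's body (76 mm by 85 mm) begins 54 mm behind the grasp point. The pads swing forward as they close: fully open they stand 13 mm farther back than shut.
Start: joints at [-1.247, 0.359, 1.51, -0, 1.272, -0.115], TCP at [0.255, -0.543, 0.231] pointing down, gripper open.
Joint ranges: [-2.97, 2.97], [-1.01, 2.36], [0.21, 2.38], [-0.96, 4.11], [0.2, 2.71], [-2.98, 2.98]. Speed limits (rad/s): [2.39, 2.39, 3.14, 3.14, 3.14, 3.14].

### API

Orientations are given as a 3x3 rotation matrix whose columns are the frame's x, y, z axes.
In Python, from rig import manip, cams, boxes_of gives the robot as it stands.
- The arm moves only by the tool send_rows, never from a script. Its argument "targets" is a list of rows, each a list of 5 numbers: the shift along the world's x, y, z in cm, then the turn about the world's z in rad, then the closure, from 0 (fully open) to 1 (shut). In form: [[tx, ty, tz, roll, claw], ...]. A call has 1 to 20 rows; each row shifts and turns the pose as measured when the row begins; what a row does not reach is not made up. A row lasts 1/12 s, in which the tool goes at most 41.7 mm and 7.16 degrees, less where a joint would pass 70% of its speed; a pose out of reach is approached as far as the arm can. A call is refused whole if a number of a shift passes 4.17 or a number of a turn 0.125, either way. A call with a gripper value outside its range is refused whole. The fingers move at their own pace and stop on an object; "grip_force" is the grip in N (left out, the last holds). Time passes only in rows, so rows that do not move let the fingers close. It gives the time, the measured TCP pose, the force and the opening at its end, in the units of the state.
- manip.get_obs(): the state, without advancing time (a new reading comes with each control period).
- cams.grab_frame(name): name is "side" or "top" or "wrist"; returns the picture (384x512x3 uint8, red, green, blue); there is no depth.
- cams.calibration(name): a dict with "camera_matrix" (3x3 intrinsics, pixels), "R" (3x3) and "t" (3): a world point X has camera coordinates R X + t. Camera axes: x right, y down, z forward; pixel columns grow to the right and rows downward; lengths in m; the calibration is good to about 2 mm. A picture is of the moment at which its call begins: read the wrist's pose just before it. calibration takes no time and is no camera call; for the wrist camera it gives the pose at the moment of the call.
- manip.sign_off(): hands the job in, once; it reports no verdict.
Trained networks look in the newest picture that a camera, given by its name, has taken for a name from the list of things; names that differ only in an ending like _2 or _b are one class to them, and where a whole thing is asked for, a point or a joint stands for the part that bears it (a point fixed in the world has none). Each returns a list of dicts, best first, with "confidence" (0 to 1); they miss things now and then, are a little off and sometimes report something else, mostly with a low value. They report only what shows in the picture. A call takes as long as a camera call.
- boxes_of(camera, label): "at" ([x, y, z] in m, in world coordinates, good to about 4 mm: the middle of the surface that is visible of it).
The state is a dict: "clock": time; "q": joint angles; "joint_velocities": joint speeds; "joint_torque": joint torques, N m; "position": TCP position; "eef_rot": TCP orientation; "force": force on the tool from outside, world axes, zero at the start; "torque": the same for the moment, N m; "width": finger opening in m.
Only numpy, scipy, OpenCV 4.12 (cv2) and the standard library are available. Lean on these libraries where they do the work, as an engineer would, in place of code of your own. Each camera call takes 0.05 s, during which the arm holds its last target. There are 200 camera calls.

## Working session

There is one attempt and no reset: what is moved stays moved. The work goes in short steps, Python scripts to look and compute and a tool call to move; the robot and the scene stay as the last step left them, time stands still between calls to the robot, and variables do not carry over. Pictures are saved under pics/ and viewed, about 12 in all and at most 16, crops included, and the job is handed in when it is done.

Besides the shell and the picture viewer there is one more tool, called by a JSON object that holds its "op" and its "data". send_rows: Moves the arm, as the interface text tells. Its arguments: {"type":"object","properties":{"targets":{"type":"array"},"grip_force":{"type":"number"}},"required":["targets"]}

```bash
mkdir -p pics; ls; cat > h.py <<'E'
import numpy as np, cv2
from rig import manip, cams, boxes_of
def shot(n,f,crop=None,s=1):
    im=cams.grab_frame(n)[:,:,::-1]
    if crop: a,b,c,d=crop; im=im[b:d,a:c]
    cv2.imwrite('pics/'+f,cv2.resize(im,None,fx=s,fy=s,interpolation=cv2.INTER_CUBIC))
def ray(n,u,v,z):
    c=cams.calibration(n);K=np.array(c["camera_matrix"]);R=np.array(c["R"]);t=np.array(c["t"])
    d=R.T@np.linalg.solve(K,[u,v,1]);o=-R.T@t
    return o+d*(z-o[2])/d[2]
def proj(n,X):
    c=cams.calibration(n);p=np.array(c["camera_matrix"])@(np.array(c["R"])@np.array(X)+np.array(c["t"]));return p[:2]/p[2]
def st():
    o=manip.get_obs();print(o["clock"],np.round(o["position"],4),np.round(o["eef_rot"],2).tolist(),"F",np.round(o["force"],1),"w",round(float(o["width"]),4),"q",np.round(o["q"],2));return o
E
python3 - <<'E'
from h import *
st()
for c in ("top","side"):
    shot(c,c+"0.png",s=1.5)
    for l in ("tray","hook","hook_blade","mat","tape","stand","switch","switch_grip","bulb1"):
        print(c,l,[(np.round(d["at"],3).tolist(),round(d["confidence"],2)) for d in boxes_of(c,l)][:5])
E
```

```text
pics
0.0 [ 0.2547 -0.5425  0.2305] [[-0.91, -0.0, 0.42], [-0.42, 0.0, -0.91], [-0.0, -1.0, -0.0]] F [ 0.7  0.1 -0.6] w 0.0856 q [-1.25  0.36  1.51 -0.    1.27 -0.12]
top tray [([0.766, 0.015, 0.033], 0.93)]
top hook [([0.516, -0.206, 0.036], 0.6)]
top hook_blade [([0.518, -0.205, 0.035], 0.59)]
top mat [([0.538, -0.238, 0.004], 0.78)]
top tape [([0.581, 0.007, -0.0], 0.77)]
top stand [([0.495, -0.393, 0.063], 0.94), ([0.521, -0.21, 0.034], 0.62)]
top switch [([0.474, 0.291, 0.098], 0.73)]
top switch_grip [([0.476, 0.294, 0.102], 0.96), ([0.498, -0.388, 0.061], 0.39)]
top bulb1 [([0.778, -0.018, 0.063], 0.67), ([0.78, 0.031, 0.058], 0.46)]
side tray [([0.758, 0.033, 0.038], 0.81), ([0.531, -0.211, 0.003], 0.54)]
side hook [([0.529, -0.202, 0.033], 0.76)]
side hook_blade [([0.524, -0.206, 0.032], 0.66)]
side mat [([0.532, -0.21, -0.001], 0.65)]
side tape [([0.583, 0.022, 0.004], 0.67)]
side stand [([0.5, -0.371, 0.061], 0.68)]
side switch [([0.473, 0.307, 0.106], 0.62), ([0.759, 0.041, 0.042], 0.56)]
side switch_grip [([0.472, 0.307, 0.102], 0.72), ([0.757, 0.035, 0.038], 0.55)]
side bulb1 [([0.778, -0.014, 0.061], 0.66), ([0.785, 0.037, 0.064], 0.66)]
```

View pics/top0.png

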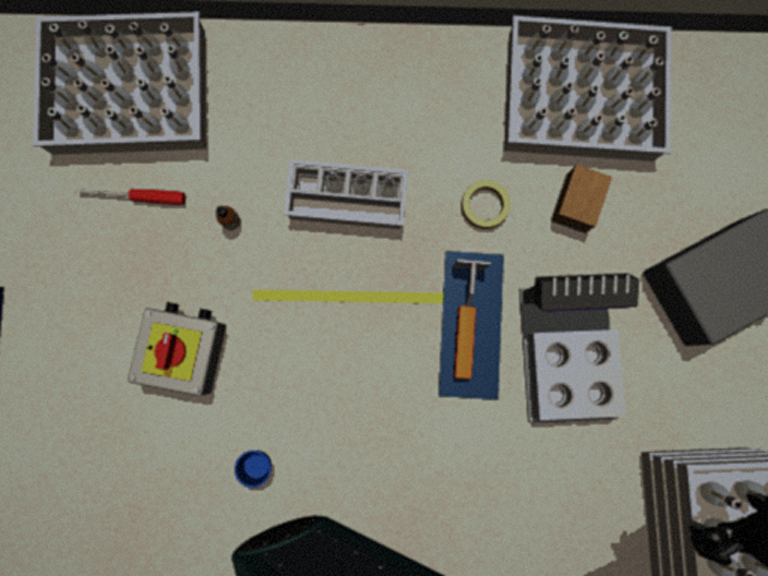

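View pics/side0.png

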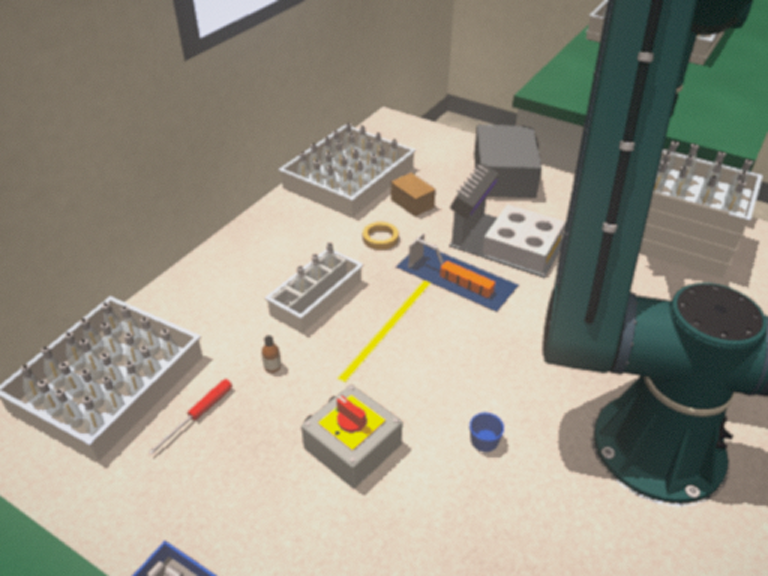

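The top view (1.5x) shows the switch wing at (171,350), the hook on its mat with the handle at (465,343) and the blade at (472,262). The tray rim corners are about (290,163), (408,170), (404,226) and (287,216). There are three bulbs in the tray with the left pocket empty, and the nests are near (557,354), (598,352), (560,396) and (600,393). The side view agrees.

```bash
python3 - <<'E'
from h import *
def P(name,pts,z):
    print(name,[np.round(ray("top",u/1.5,v/1.5,z)[:2],3).tolist() for u,v in pts])
P("switchbox",[(145,306),(220,320),(208,394),(130,382)],.072)
P("wing",[(171,334),(172,366)],.118)
P("handle",[(466,307),(465,380)],.032)
P("blade",[(453,262),(490,263)],.068)
P("mat",[(446,252),(503,254),(498,398),(439,396)],.003)
P("nests",[(557,354),(598,352),(560,396),(600,393)],.06)
P("tray",[(290,163),(408,170),(404,226),(287,216)],.052)
P("tape",[(253,295),(443,298)],0)
P("roll,glue,cup",[(486,204),(226,213),(253,468)],.02)
P("lampbar",[(538,275),(637,275),(637,308),(538,310)],.16)
P("carton",[(576,165),(610,175),(588,231),(556,217)],.04)
im=cams.grab_frame("top")[:,:,::-1]
a=cv2.resize(im[190:275,75:160],None,fx=4.5,fy=4.5,interpolation=cv2.INTER_CUBIC)
b=cv2.resize(im[160:275,285:350],None,fx=3.32,fy=3.326,interpolation=cv2.INTER_CUBIC)
h=min(len(a),len(b));cv2.imwrite("pics/c.png",np.hstack([a[:h],b[:h]]))
E
```

```text
switchbox [[0.554, 0.349], [0.532, 0.219], [0.406, 0.233], [0.424, 0.366]]
wing [[0.505, 0.287], [0.452, 0.282]]
handle [[0.565, -0.212], [0.434, -0.21]]
blade [[0.641, -0.184], [0.64, -0.25]]
mat [[0.671, -0.18], [0.669, -0.287], [0.402, -0.275], [0.404, -0.167]]
nests [[0.482, -0.368], [0.487, -0.44], [0.41, -0.372], [0.416, -0.442]]
tray [[0.821, 0.111], [0.812, -0.104], [0.708, -0.098], [0.722, 0.113]]
tape [[0.584, 0.178], [0.584, -0.174]]
roll,glue,cup [[0.76, -0.252], [0.733, 0.23], [0.276, 0.162]]
lampbar [[0.606, -0.31], [0.609, -0.471], [0.556, -0.469], [0.55, -0.309]]
carton [[0.832, -0.416], [0.814, -0.479], [0.707, -0.436], [0.733, -0.377]]
```

View pics/c.png

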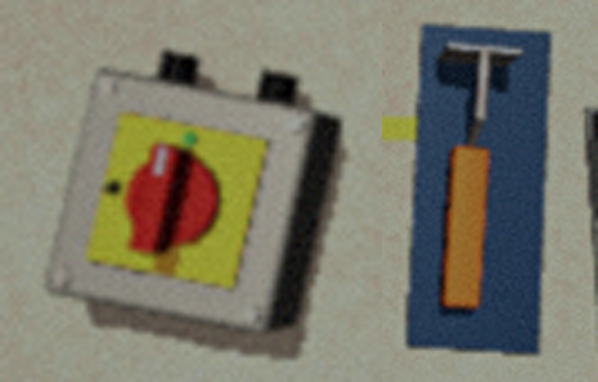

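The crop confirms the wing lies along the box line, at a yaw of about -0.14, and that the hook's rod points along +x. I'll move to the switch first.

{"op": "send_rows", "data": {"targets": [[0,0,4,0,0],[2.9,2.9,0,-0.1,0],[2.9,2.9,0,-0.1,0],[2.9,2.9,0,-0.1,0],[2.9,2.9,0,-0.1,0],[2.9,2.9,0,-0.1,0],[1,4,0,-0.07,0],[1,4,0,0,0],[1,4,0,0,0],[1,4,0,0,0],[1,4,0,0,0],[1,4,0,0,0],[0,4.1,0,0,0],[0,4.1,0,0,0],[0,4.1,0,0,0],[0,4.1,0,0,0],[0,4.1,0,0,0],[0,4.1,0,0,0],[0,4.1,0,0,0],[0,4.1,0,0,0]]}}

```text
clock: 2.72
position: [0.4613, 0.1727, 0.2765]
eef_rot: [[-0.985, 0.014, -0.173], [0.173, -0.008, -0.985], [-0.016, -1.0, 0.005]]
force: [0.7, 0.3, -0.5]
width: 0.0859
```

{"op": "send_rows", "data": {"targets": [[0,4,-2,0,0],[0,4,-2,0.03,0],[0.5,2,0,0,0],[0,0,0,0,0],[0,0,0,0,0]]}}

```text
clock: 3.13
position: [0.4653, 0.2775, 0.2401]
eef_rot: [[-0.991, 0.02, -0.133], [0.133, -0.003, -0.991], [-0.02, -1.0, 0.0]]
force: [0.4, -1.1, 0.5]
width: 0.0853
```

```bash
python3 - <<'E'
from h import *
st()
shot("wrist","w1.png")
for l in ("switch_grip",):
    print(l,[(np.round(d["at"],3).tolist(),round(d["confidence"],2)) for d in boxes_of("wrist",l)][:3])
print(proj("wrist",[.478,.293,.118]),proj("wrist",[.508,.289,.118]),proj("wrist",[.448,.297,.118]))
E
```

```text
3.1333 [0.4653 0.2775 0.2401] [[-0.99, 0.02, -0.13], [0.13, -0.0, -0.99], [-0.02, -1.0, 0.0]] F [ 0.4 -1.1  0.5] w 0.0853 q [ 0.42  0.26  1.64 -0.01  1.23  2.13]
switch_grip [([0.477, 0.302, 0.085], 0.65)]
[239.46821877 182.12338763] [238.80145849 151.30503996] [240.09499621 211.09368785]
```

View pics/w1.png

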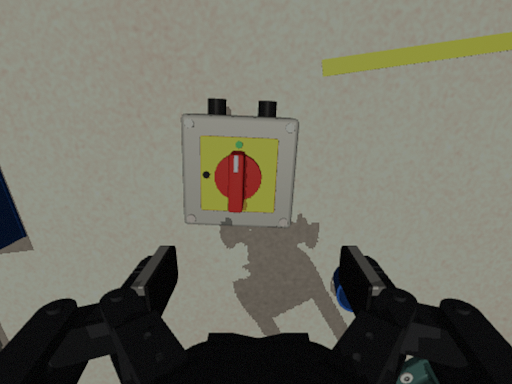

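The wrist view shows the wing from (239,151) to (236,212), which is within 3 px of my prediction. I'll descend to it.

{"op": "send_rows", "data": {"targets": [[1.3,1.75,-2,0,0],[0,0,-4,0,0],[0,0,-4,0,0],[0,0,-3,0,0],[0,0,-1,0,0],[0,0,0,0,0]]}}

```text
clock: 3.73
position: [0.485, 0.2873, 0.1028]
eef_rot: [[-0.989, 0.035, -0.145], [0.145, 0.001, -0.989], [-0.034, -0.999, -0.006]]
force: [0.2, -0.2, -0.3]
width: 0.0852
```

{"op": "send_rows", "data": {"targets": [[-0.6,0.8,-0.6,0,0],[0,0,-0.4,0,0],[0,0,0,0,1],[0,0,0,0,1],[0,0,0,0,1],[0,0,0,0,1],[0,0,0,0,1],[0,0,0,0,1]], "grip_force": 40}}

```text
clock: 4.4
position: [0.4833, 0.2972, 0.0986]
eef_rot: [[-0.987, 0.044, -0.151], [0.152, 0.009, -0.988], [-0.042, -0.999, -0.016]]
force: [0.2, 10.8, -4.7]
width: 0.0143
```

{"op": "send_rows", "data": {"targets": [[-0.5,0.1,0,0,1],[0,0.1,0,0.1,1],[0,0,0,0.12,1],[0,0,0,0.12,1],[0,0,0,0.12,1],[0,0,0,0.12,1],[0,0,0,0.12,1],[0,0,0,0.12,1]], "grip_force": 20}}

```text
clock: 5.07
position: [0.4813, 0.3041, 0.0988]
eef_rot: [[-0.765, 0.025, 0.644], [-0.642, 0.054, -0.765], [-0.053, -0.998, -0.025]]
force: [-2.3, 3.8, -2.0]
width: 0.0144
```

{"op": "send_rows", "data": {"targets": [[0,0,0,0.12,1],[0,0,0,0.12,1],[0,0,0,0.12,1],[0,0,0,0.12,1],[0,0,0,0.12,1],[0,0,0,0.12,1],[0,0,0,0,1]]}}

```text
clock: 5.65
position: [0.4761, 0.3073, 0.0989]
eef_rot: [[-0.12, -0.027, 0.992], [-0.991, 0.058, -0.119], [-0.054, -0.998, -0.033]]
force: [0.8, -1.7, -1.5]
width: 0.0142
```

{"op": "send_rows", "data": {"targets": [[0,0,0,0,0],[0,0,0,0,0],[0,0,0,0,0],[0,0,2,0,0],[0,0,3,0,0],[0,-3,2,-0.11,0],[0,-4,0,-0.12,0],[0,-4,0,-0.12,0],[0,-4,0,-0.12,0],[0,-4,0,-0.12,0],[0,-4,0,-0.12,0],[0,-4,0,-0.12,0],[0,-4,0,-0.12,0],[0,-4,0,-0.12,0],[0,-4,0,-0.12,0],[0,-4,0,-0.12,0],[0,-4,0,-0.12,0],[0,-3,0,-0.12,0],[0,0,0,0,0]]}}

```text
clock: 7.23
position: [0.4807, -0.2128, 0.1795]
eef_rot: [[-0.98, 0.08, -0.18], [0.181, 0.002, -0.984], [-0.078, -0.997, -0.016]]
force: [1.1, 0.0, 0.0]
width: 0.0859
```

```bash
python3 - <<'E'
from h import *
st()
shot("wrist","w2.png")
for c,l in (("wrist","hook"),):
    print(l,[(np.round(d["at"],3).tolist(),round(d["confidence"],2)) for d in boxes_of(c,l)][:3])
for X in ([.565,-.197,.035],[.565,-.227,.035],[.435,-.211,.035],[.64,-.187,.071],[.64,-.247,.071]): print(np.round(proj("wrist",X)))
shot("top","t2.png",crop=(70,90,330,290),s=3)
E
```

```text
7.2333 [ 0.4807 -0.2128  0.1795] [[-0.98, 0.08, -0.18], [0.18, 0.0, -0.98], [-0.08, -1.0, -0.02]] F [1.1 0.  0. ] w 0.0859 q [-0.58  0.27  1.79  0.05  1.01  1.14]
hook [([0.55, -0.215, 0.03], 0.58)]
[235. 114.]
[264. 109.]
[270. 232.]
[202.  21.]
[274.   6.]
```

View pics/w2.png

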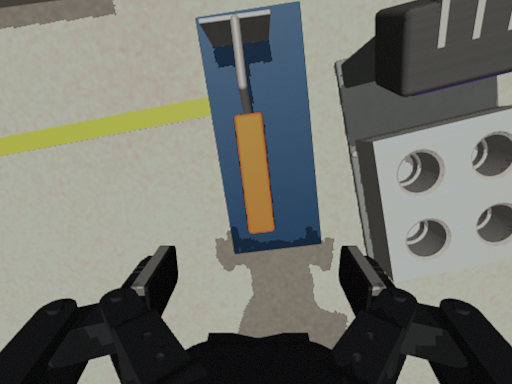

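View pics/t2.png

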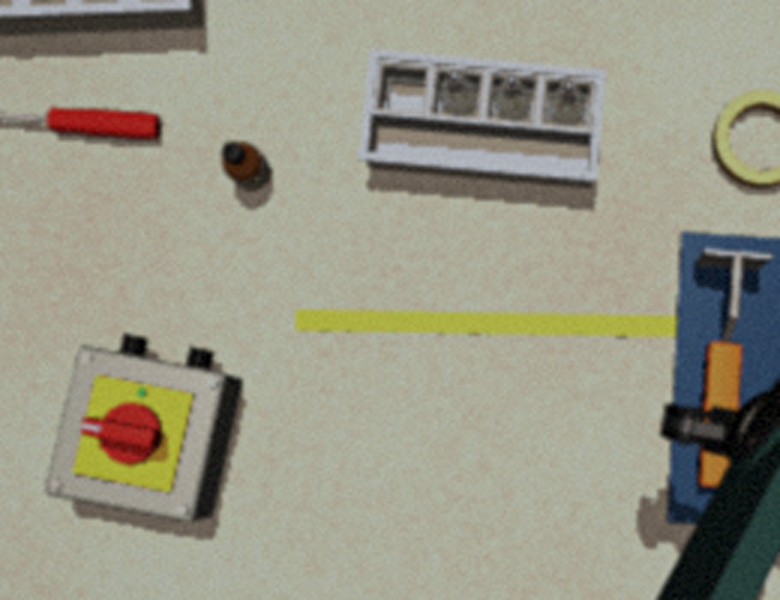

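Wrist view: the handle runs from (250,114) to (261,232) and the blade's top edge spans (198,20) to (270,11). The top view confirms the switch is off. The tool tilt has grown to 0.08 rad, so I'll check whether it drifts when standing still.

```bash
python3 - <<'E'
from h import *
for u,v,z in ((250,114,.035),(261,232,.035),(198,20,.071),(270,11,.071)): print(np.round(ray("wrist",u,v,z),4))
def P(name,pts,z):
    print(name,[np.round(ray("top",u/3+70,v/3+90,z)[:2],4).tolist() for u,v in pts])
P("tray",[(375,50),(604,70),(597,181),(362,160)],.052)
P("tape",[(296,320),(676,325)],0)
E
```

```text
[ 0.562 -0.21   0.035]
[ 0.4359 -0.1999  0.035 ]
[ 0.6407 -0.1821  0.071 ]
[ 0.6367 -0.2416  0.071 ]
tray [[0.8263, 0.1063], [0.8119, -0.1022], [0.7086, -0.0969], [0.7239, 0.1147]]
tape [[0.584, 0.1781], [0.5851, -0.1744]]
```

{"op": "send_rows", "data": {"targets": [[0,0,0,0,0],[0,0,0,0,0],[0,0,0,0,0],[0,0,0,0,0]]}}

```text
clock: 7.72
position: [0.4787, -0.2012, 0.1784]
eef_rot: [[-0.984, 0.075, -0.162], [0.163, 0.01, -0.986], [-0.073, -0.997, -0.022]]
force: [-0.2, -0.3, -1.2]
width: 0.0857
```

{"op": "send_rows", "data": {"targets": [[0,0,0,0,0],[0,0,0,0,0],[0,0,0,0,0],[0,0,0,0,0]]}}

```text
clock: 8.05
position: [0.4788, -0.1988, 0.1784]
eef_rot: [[-0.985, 0.075, -0.158], [0.16, 0.011, -0.987], [-0.072, -0.997, -0.023]]
force: [-0.5, -0.5, -0.7]
width: 0.0852
```

```bash
python3 - <<'E'
from h import *
o=st();print(np.round(o["joint_velocities"],3))
C=cams.calibration("wrist")
shot("wrist","w3.png")
C2=cams.calibration("wrist");print(np.abs(np.array(C["t"])-C2["t"]).max())
im=cv2.imread("pics/w3.png");hsv=cv2.cvtColor(im,cv2.COLOR_BGR2HSV)
m=cv2.inRange(hsv,(5,150,120),(18,255,255))
n,lab,s,c=cv2.connectedComponentsWithStats(m);k=1+np.argmax(s[1:,4]);print(s[k])
cn=max(cv2.findContours((lab==k).astype(np.uint8),cv2.RETR_EXTERNAL,cv2.CHAIN_APPROX_NONE)[0],key=cv2.contourArea)
b=cv2.boxPoints(cv2.minAreaRect(cn));print(b)
for p in b: print(np.round(ray("wrist",*p,.035),4))
E
```

```text
8.05 [ 0.4788 -0.1988  0.1784] [[-0.98, 0.07, -0.16], [0.16, 0.01, -0.99], [-0.07, -1.0, -0.02]] F [-0.5 -0.5 -0.7] w 0.0852 q [-0.56  0.27  1.8   0.06  1.02  1.14]
[ 0.004 -0.     0.002  0.    -0.001 -0.001]
1.9790875916858575e-05
[ 250  107   37  122 2098]
[[249.26843  108.34329 ]
 [277.63593  106.194244]
 [286.7788   226.8804  ]
 [258.41132  229.02945 ]]
[ 0.5668 -0.201   0.035 ]
[ 0.5643 -0.2293  0.035 ]
[ 0.4368 -0.2212  0.035 ]
[ 0.439  -0.1899  0.035 ]
```

The arm settles once stopped. The hook handle centre is about (0.501,-0.210) with a yaw near -0.05. I'll descend at a moderate speed.

{"op": "send_rows", "data": {"targets": [[2,-0.5,-1,0.06,0],[2,-0.5,-2,0.055,0],[0.8,-0.3,-2,0,0],[0,0,-2,0,0],[0,0,-2,0,0],[0,0,-2,0,0],[0,0,-1.5,0,0],[0,0,-1,0,0],[0,0,0,0,0],[0,0,0,0,0],[0,0,0,0,0]]}}

```text
clock: 9.02
position: [0.5319, -0.215, 0.0397]
eef_rot: [[-0.996, 0.079, -0.039], [0.041, 0.016, -0.999], [-0.079, -0.997, -0.019]]
force: [0.2, -0.3, 0.5]
width: 0.0853
```

{"op": "send_rows", "data": {"targets": [[-0.3,0.2,-1,0,0],[0,0,-1,0,0],[0,0,-0.8,0,0],[0,0,0,0,0],[0,0,0,0,1],[0,0,0,0,1],[0,0,0,0,1],[0,0,0,0,1],[0,0,0,0,1],[0,0,0,0,1]], "grip_force": 90}}

```text
clock: 9.85
position: [0.5336, -0.2157, 0.0167]
eef_rot: [[-0.995, 0.089, -0.04], [0.041, 0.01, -0.999], [-0.089, -0.996, -0.014]]
force: [-0.2, 0.4, -2.2]
width: 0.0283
```

{"op": "send_rows", "data": {"targets": [[0,0,0,0,0.4],[0,0,0,0,0.4],[0,0,-0.5,0,0.4],[-0.3,0.1,-0.5,0,0.4],[0,0,-0.3,0,0.4],[0,0,0,0,0.4],[0,0,0,0,1],[0,0,0,0,1],[0,0,0,0,1],[0,0,0,0,1],[0,0,0,0,1]]}}

```text
clock: 10.77
position: [0.5314, -0.2159, 0.0038]
eef_rot: [[-0.995, 0.092, -0.04], [0.041, 0.008, -0.999], [-0.091, -0.996, -0.012]]
force: [-0.5, 0.8, -1.6]
width: 0.029
```

{"op": "send_rows", "data": {"targets": [[0,0,1,0,1],[0,0,2,0,1],[0,0,2,0,1],[0,0,2,0,1],[0,0,2,0,1],[0,2,1,0,1],[0,2,0,0,1],[0,2,0,0,1],[0,2,0,0,1],[0,2,0,0,1],[0.5,2,0,0,1],[0.5,2,0,0,1],[1,2,0,0,1],[1,2,0,0,1],[1,2,0,0,1],[1,2,0,0,1],[0,0,0,0,1],[0,0,0,0,1],[0,0,0,0,1]]}}

```text
clock: 12.35
position: [0.5778, 0.0151, 0.1166]
eef_rot: [[-0.995, 0.089, -0.042], [0.043, 0.008, -0.999], [-0.089, -0.996, -0.012]]
force: [-0.0, -0.6, -1.4]
width: 0.0289
```

```bash
python3 - <<'E'
from h import *
st()
shot("top","t3.png",crop=(150,90,350,240),s=4)
print([(np.round(d["at"],3).tolist(),round(d["confidence"],2)) for d in boxes_of("top","tray")][:3])
shot("wrist","w4.png")
E
```

```text
12.35 [0.5778 0.0151 0.1166] [[-1.0, 0.09, -0.04], [0.04, 0.01, -1.0], [-0.09, -1.0, -0.01]] F [-0.  -0.6 -1.4] w 0.0289 q [-0.1   0.41  1.76  0.02  0.88  1.5 ]
[([0.765, 0.015, 0.036], 0.93), ([0.491, -0.395, 0.06], 0.73), ([0.477, 0.299, 0.09], 0.22)]
```

View pics/t3.png

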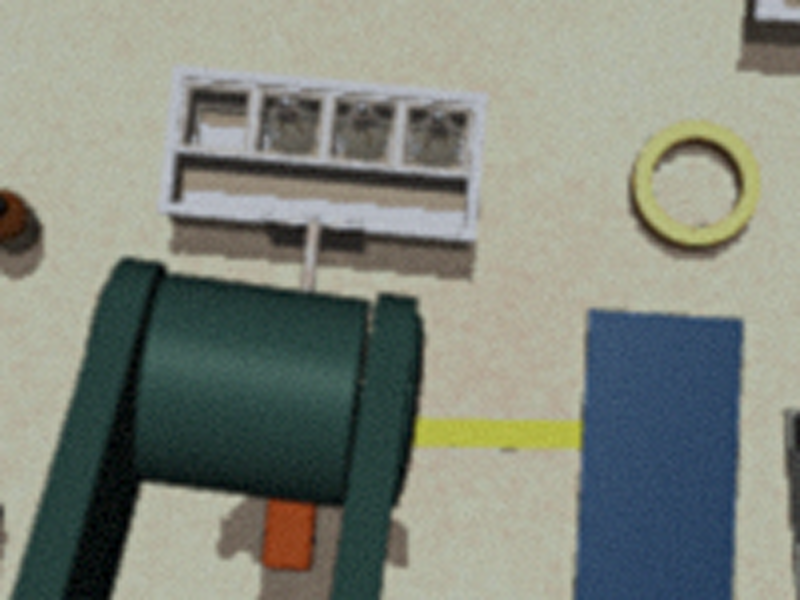

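The top view shows the tray unmoved and the blade just short of its front wall, with the rod at crop column 311. I'll check that against the projection.

```bash
python3 - <<'E'
from h import *
f=lambda X:np.round((proj("top",X)-[150,90])*4)
o=manip.get_obs();p=o["position"]; print(p)
print("rod tip",f([p[0]+.109,p[1]-.005,.184]),"rod rear",f([p[0]+.057,p[1]-.0025,.184]))
print("handle rear", f([p[0]-.094,p[1]+.004,.147]))
for u,v in ((180,70),(487,95),(473,240),(163,213)): print(np.round(ray("top",u/4+150,v/4+90,.052),4))
E
```

```text
[0.57751609 0.01418874 0.11635582]
rod tip [308. 225.] rod rear [302. 311.]
handle rear [289. 570.]
[0.824  0.1062 0.052 ]
[ 0.8108 -0.1033  0.052 ]
[ 0.7095 -0.0948  0.052 ]
[0.7241 0.1145 0.052 ]
```

{"op": "send_rows", "data": {"targets": [[1.5,0,0,0,1],[2,0,0,0,1],[1.5,0,0,0,1],[0,0,-1.5,0,1],[0,0,-1.5,0,1],[0,0,-1,0,1],[0,0,0,0,1],[0,0,0,0,1],[0,0,0,0,1]]}}

```text
clock: 13.25
position: [0.626, 0.0064, 0.0753]
eef_rot: [[-0.995, 0.086, -0.053], [0.054, 0.006, -0.999], [-0.085, -0.996, -0.011]]
force: [0.4, -0.1, -2.2]
width: 0.0292
```

{"op": "send_rows", "data": {"targets": [[0.2,0.3,-1.5,0,1],[0,0,-1.5,0,1],[0,0,-1.5,0,1],[0,0,-1,0,1],[0,0,0,0,1],[0,0,0,0,1]]}}

```text
clock: 13.75
position: [0.6305, 0.0084, 0.0237]
eef_rot: [[-0.994, 0.093, -0.054], [0.055, 0.005, -0.998], [-0.093, -0.996, -0.01]]
force: [0.8, 0.1, -0.9]
width: 0.0287
```

```bash
python3 - <<'E'
from h import *
st()
shot("side","s4.png",crop=(140,120,340,270),s=4)
E
```

```text
13.75 [0.6305 0.0084 0.0237] [[-0.99, 0.09, -0.05], [0.06, 0.01, -1.0], [-0.09, -1.0, -0.01]] F [ 0.8  0.1 -0.9] w 0.0287 q [-0.1   0.6   1.71  0.02  0.74  1.51]
```

View pics/s4.png

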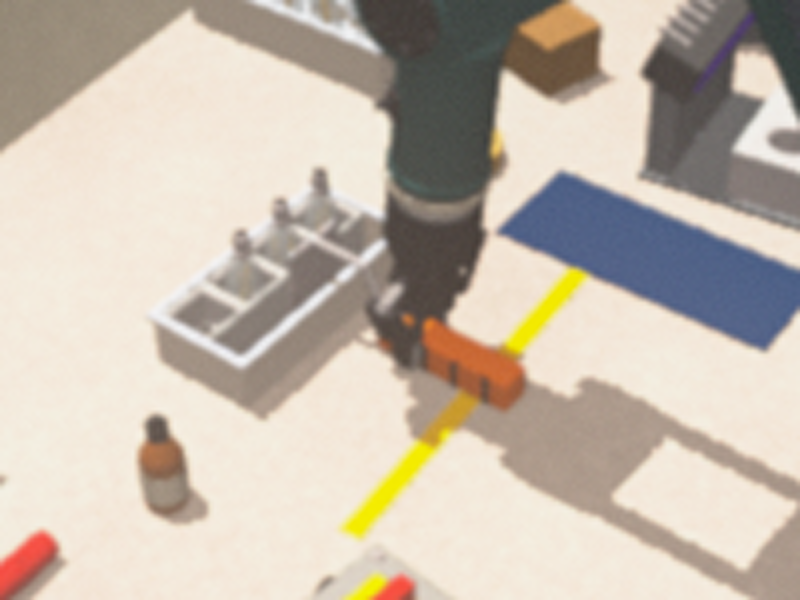

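The side view shows the blade inside the strip behind the front wall. I'll pull slowly.

{"op": "send_rows", "data": {"targets": [[-0.5,0,-0.4,0,1],[-0.5,0,-0.2,0,1],[-0.6,0,0,0,1],[-0.8,0,0,0,1],[-0.8,0,0,0,1],[-0.8,0,0,0,1],[-0.8,0,0,0,1],[-0.8,0,0,0,1],[-0.8,0,0,0,1],[-0.8,0,0,0,1],[-0.8,0,0,0,1],[-0.8,0,0,0,1],[-0.8,0,0,0,1],[-0.5,0,0,0,1],[-0.3,0,0,0,1],[0,0,0,0,1]]}}

```text
clock: 15.13
position: [0.5196, 0.008, 0.0223]
eef_rot: [[-0.993, 0.104, -0.055], [0.055, 0.004, -0.998], [-0.104, -0.995, -0.01]]
force: [1.2, -0.6, -1.9]
width: 0.0293
```

{"op": "send_rows", "data": {"targets": [[-0.6,0,0,0,1],[-0.8,0,0,0,1],[-0.8,0,0,0,1],[-0.8,0,0,0,1],[-0.6,0,0,0,1],[-0.4,0,0,0,1],[-0.2,0,0,0,1],[0,0,0,0,1],[0,0,0,0,1]]}}

```text
clock: 15.88
position: [0.4747, 0.0077, 0.0229]
eef_rot: [[-0.993, 0.107, -0.055], [0.055, 0.004, -0.998], [-0.107, -0.994, -0.009]]
force: [2.2, -0.5, -2.6]
width: 0.0289
```

```bash
python3 - <<'E'
from h import *
st()
shot("side","s5.png",crop=(140,120,340,270),s=4)
print([(np.round(d["at"],3).tolist(),round(d["confidence"],2)) for d in boxes_of("top","tray")][:3])
shot("top","t5.png",crop=(150,90,350,240),s=4)
E
```

```text
15.8833 [0.4747 0.0077 0.0229] [[-0.99, 0.11, -0.05], [0.06, 0.0, -1.0], [-0.11, -0.99, -0.01]] F [ 2.2 -0.5 -2.6] w 0.0289 q [-0.14  0.46  2.07  0.04  0.5   1.45]
[([0.765, 0.015, 0.036], 0.93), ([0.491, -0.395, 0.06], 0.73), ([0.477, 0.299, 0.09], 0.22)]
```

View pics/t5.png

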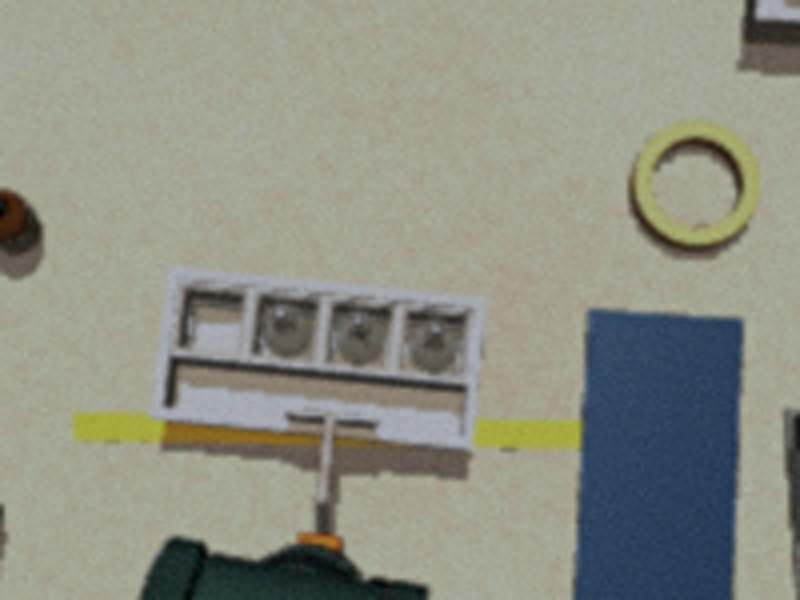

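The tray is on the tape, with rim corners at about (175,268), (486,298), (470,448) and (153,416).

```bash
python3 - <<'E'
from h import *
c=[ray("top",u/4+150,v/4+90,.052) for u,v in ((175,268),(486,298),(470,448),(153,416))]
print(np.round(c,4)); m=np.mean(c,0); f=(c[2]+c[3])/2; print(m,f)
E
```

```text
[[ 0.6866  0.1052  0.052 ]
 [ 0.6699 -0.104   0.052 ]
 [ 0.5683 -0.0943  0.052 ]
 [ 0.5863  0.1165  0.052 ]]
[0.62776087 0.00583597 0.052     ] [0.5773134  0.01108434 0.052     ]
```

{"op": "send_rows", "data": {"targets": [[0.6,0,0,0,1],[0.6,0,0.3,0,1],[0,0,1.5,0,1],[0,0,2,0,1],[0,0,2,0,1],[0,0,2,0,1],[0,0,2,0,1],[0,-1.5,0.5,0,1],[0.5,-2,0,0,1],[0.5,-2,0,0,1],[0.5,-2,0,0,1],[0.5,-2,0,0,1],[0.5,-2,0,0,1],[0.5,-2,0,0,1],[0.5,-2,0,0,1],[0.5,-2,0,0,1],[0.5,-2,0,0,1],[0,-2,0,0,1],[0,0,0,0,1],[0,0,0,0,1]]}}

```text
clock: 17.7
position: [0.5333, -0.2166, 0.1333]
eef_rot: [[-0.994, 0.092, -0.05], [0.051, 0.006, -0.999], [-0.092, -0.996, -0.011]]
force: [-0.7, 0.0, -1.1]
width: 0.0286
```

{"op": "send_rows", "data": {"targets": [[-0.3,-0.3,-1.5,0,1],[-0.3,-0.3,-2,0,1],[0,0,-2,0,1],[0,0,-2,0,1],[0,0,-1.5,0,1],[0,0,-1,0,1],[0,0,0,0,1],[0,0,0,0,1]]}}

```text
clock: 18.37
position: [0.5272, -0.2177, 0.0311]
eef_rot: [[-0.995, 0.091, -0.048], [0.049, 0.008, -0.999], [-0.091, -0.996, -0.013]]
force: [0.9, -0.3, -1.0]
width: 0.029
```

{"op": "send_rows", "data": {"targets": [[0,-0.3,-1,0,1],[0,0,-0.8,0,1],[0,0,-0.4,0,1],[0,0,-0.2,0,1],[0,0,0,0,1],[0,0,0,0,1]]}}

```text
clock: 18.87
position: [0.5295, -0.2216, 0.0076]
eef_rot: [[-0.994, 0.095, -0.047], [0.047, 0.006, -0.999], [-0.095, -0.995, -0.01]]
force: [-0.2, 0.1, -1.2]
width: 0.0288
```

{"op": "send_rows", "data": {"targets": [[0,0,-0.4,0,1],[0,0,-0.2,0,1],[0,0,0,0,1],[0,0,0,0,1]]}}

```text
clock: 19.2
position: [0.5305, -0.2222, 0.0043]
eef_rot: [[-0.994, 0.098, -0.047], [0.047, 0.004, -0.999], [-0.098, -0.995, -0.009]]
force: [-0.5, -0.3, -1.8]
width: 0.0289
```

{"op": "send_rows", "data": {"targets": [[0,0,0,0,0.4],[0,0,0,0,0.3],[0,0,0,0,0],[0,0,0,0,0],[0,0,1,0,0],[0,0,2,0,0],[0,0,4,0,0],[0,0,4,0,0],[0,0,4,0,0],[0,0,4,0,0],[0,0,4,0,0],[-1.5,-3,2,0,0],[-1.5,-3,0,0,0],[-1.5,-3,0,0,0],[-1.5,-3,0,0,0],[-1.5,-3,0,0,0],[-1.5,-2,0,0,0],[0,0,0,0,0],[0,0,0,0,0],[0,0,0,0,0]]}}

```text
clock: 20.87
position: [0.4327, -0.3965, 0.2805]
eef_rot: [[-0.993, 0.106, -0.044], [0.043, -0.007, -0.999], [-0.106, -0.994, 0.002]]
force: [-0.4, -0.2, -0.2]
width: 0.0857
```

```bash
cat >> h.py <<'E'
def nets(c,*ls):
    for l in ls: print(c,l,[(np.round(d["at"],3).tolist(),round(d["confidence"],2)) for d in boxes_of(c,l)][:5])
E
python3 - <<'E'
from h import *
st()
shot("wrist","w6.png"); nets("wrist","stand","hook")
for n in ([.484,-.37],[.484,-.44],[.414,-.37],[.414,-.44]): print(np.round(proj("wrist",n+[.06])))
shot("top","t6.png")
nets("top","tray","hook","bulb1"); nets("side","bulb1")
E
```

```text
20.8667 [ 0.4327 -0.3965  0.2805] [[-0.99, 0.11, -0.04], [0.04, -0.01, -1.0], [-0.11, -0.99, 0.0]] F [-0.4 -0.2 -0.2] w 0.0857 q [-0.91  0.26  1.54  0.08  1.28  0.68]
wrist stand [([0.539, -0.401, 0.055], 0.92), ([0.538, -0.227, 0.034], 0.28)]
wrist hook [([0.538, -0.229, 0.031], 0.63)]
[237. 149.]
[290. 146.]
[239. 201.]
[291. 199.]
top tray [([0.625, 0.014, 0.034], 0.87)]
top hook [([0.521, -0.219, 0.036], 0.89)]
top bulb1 [([0.637, -0.019, 0.065], 0.68), ([0.63, -0.068, 0.065], 0.59), ([0.522, -0.222, 0.035], 0.49)]
side bulb1 [([0.644, 0.037, 0.064], 0.63)]
```

View pics/w6.png

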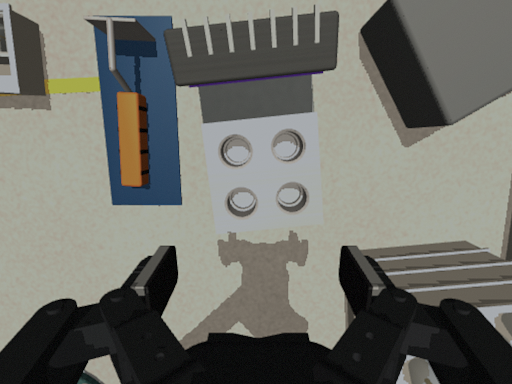

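The hook lies flat on its mat and the nests show at (236,150), (289,144), (242,201) and (292,196). I'll fit the nest square and find the bulb caps from above the tray.

```bash
python3 - <<'E'
from h import *
n=np.array([ray("wrist",u,v,.06)[:2] for u,v in ((236,150),(289,144),(242,201),(292,196))])
c=np.array([ray("wrist",u,v,.06)[:2] for u,v in ((204,123),(316,113),(323,223),(215,232))])
print(np.round(n,4),n.mean(0));print(np.round(c,4),c.mean(0))
a=(c[1]-c[0])+(c[2]-c[3]);print("yaw",np.arctan2(a[0],-a[1]))
a=(c[0]-c[3])+(c[1]-c[2]);print("yaw",np.arctan2(a[1],a[0]))
a=(n[0]-n[2])+(n[1]-n[3]);print("yaw n",np.arctan2(a[1],a[0]))
a=(n[1]-n[0])+(n[3]-n[2]);print("yaw n",np.arctan2(a[0],-a[1]))
E
```

```text
[[ 0.4821 -0.3697]
 [ 0.4869 -0.4394]
 [ 0.4132 -0.374 ]
 [ 0.4173 -0.4421]] [ 0.44988975 -0.40629794]
[[ 0.5181 -0.3305]
 [ 0.5245 -0.4747]
 [ 0.3774 -0.4843]
 [ 0.3706 -0.3341]] [ 0.44765575 -0.40589214]
yaw 0.04490969509886566
yaw 0.04488319026207404
yaw n 0.05036202688010827
yaw n 0.06506715407717378
```

{"op": "send_rows", "data": {"targets": [[0,4,0,0.1,0],[1,4,0,0.1,0],[1,4,0,0.1,0],[1,4,0,0.1,0],[1,4,0,0.1,0],[2,3.5,0,0.1,0],[2,3.5,0,0.1,0],[2,3.5,0,0.1,0],[2,3,0,0.1,0],[2,3,0,0.1,0],[2,2,0,0.1,0],[2,2,0,0.1,0],[2,0,0,0.1,0],[2,0,0,0.1,0],[0,0,0,0.1,0],[0,0,0,0.05,0],[0,0,0,0,0],[0,0,0,0,0]]}}

```text
clock: 22.77
position: [0.6597, 0.0348, 0.2787]
eef_rot: [[0.023, 0.004, 1.0], [-0.994, 0.11, 0.023], [-0.11, -0.994, 0.007]]
force: [-0.7, 0.4, 0.0]
width: 0.0855
```

```bash
python3 - <<'E'
from h import *
st()
shot("wrist","w7.png"); nets("wrist","bulb1","tray")
# predicted pocket centres
t=np.array([.6278,.0058]);a=-.08
for y in (.075,.025,-.025,-.075):
    w=t+np.array([[np.cos(a),-np.sin(a)],[np.sin(a),np.cos(a)]])@[.018,y]
    print(np.round(w,4),np.round(proj("wrist",[*w,.102])))
E
```

```text
22.7667 [0.6597 0.0348 0.2787] [[0.02, 0.0, 1.0], [-0.99, 0.11, 0.02], [-0.11, -0.99, 0.01]] F [-0.7  0.4  0. ] w 0.0855 q [-0.11  0.41  1.32  0.11  1.43 -0.15]
wrist bulb1 [([0.645, -0.012, 0.065], 0.82), ([0.642, -0.06, 0.063], 0.71), ([0.648, 0.039, 0.064], 0.58)]
wrist tray [([0.616, 0.014, 0.041], 0.59)]
[0.6517 0.0791] [250. 154.]
[0.6477 0.0293] [246. 195.]
[ 0.6437 -0.0206] [243. 235.]
[ 0.6397 -0.0704] [239. 272.]
```

View pics/w7.png

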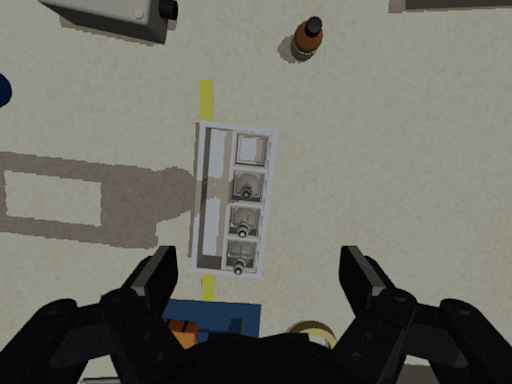

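Cap tops are at (246,194), (242,233) and (238,270), within 2 px of the prediction. So the bulbs are at about (.648,.030), (.6435,-.019) and (.639,-.069), and I'll pick the first.

{"op": "send_rows", "data": {"targets": [[-0.6,0,-2,0,0],[-0.6,0,-3,0,0],[0,0,-3,0,0],[0,0,-3,0,0],[0,0,-2,0,0.3],[0,0,-1,0,0.3],[0,0,0,0,0.3],[0,0,0,0,0.3],[0,0,0,0,0.3]]}}

```text
clock: 23.67
position: [0.6464, 0.033, 0.1407]
eef_rot: [[0.014, 0.016, 1.0], [-0.994, 0.108, 0.012], [-0.108, -0.994, 0.017]]
force: [-0.5, -0.2, -1.0]
width: 0.0599
```

{"op": "send_rows", "data": {"targets": [[0.1,-0.1,-2,0,0.3],[0,0,-2,0,0.3],[0,0,-1.5,0,0.3],[0,0,-0.8,0,0.3],[0,0,0,0,0.3],[0,0,0,0,0.3]]}}

```text
clock: 24.17
position: [0.6565, 0.031, 0.0872]
eef_rot: [[0.015, 0.036, 0.999], [-0.994, 0.106, 0.011], [-0.106, -0.994, 0.038]]
force: [0.5, 0.1, -0.6]
width: 0.0598
```

{"op": "send_rows", "data": {"targets": [[-0.7,0.1,0,0,0.3],[-0.3,0,-0.6,0,0.3],[-0.1,0,-0.6,0,0.3],[-0.1,0,-0.5,0,0.3],[0,0,0,0,0.3],[0,0,0,0,0.3]]}}

```text
clock: 24.67
position: [0.6459, 0.032, 0.0735]
eef_rot: [[0.016, 0.043, 0.999], [-0.994, 0.105, 0.011], [-0.105, -0.993, 0.045]]
force: [-0.6, 0.0, -1.1]
width: 0.0598
```

{"op": "send_rows", "data": {"targets": [[0.2,0,-0.4,0,0.3],[0,0,0,0,0.3],[0,0,0,0,1],[0,0,0,0,1],[0,0,0,0,1],[0,0,0,0,1],[0,0,0,0,1]], "grip_force": 25}}

```text
clock: 25.25
position: [0.6482, 0.032, 0.0689]
eef_rot: [[0.016, 0.042, 0.999], [-0.994, 0.105, 0.011], [-0.105, -0.994, 0.044]]
force: [-0.3, -0.4, 0.9]
width: 0.0179
```

{"op": "send_rows", "data": {"targets": [[0,0,1,0,1],[0,0,2,0,1],[0,0,2.5,0,1],[0,0,2.5,0,1],[0,0,2.5,0,1],[-1,0,1.5,0,1],[-2.5,-2,0.5,0,1],[-2.5,-2.5,0,0,1],[-2.5,-2.5,0,0,1],[-2.5,-2.5,0,0,1],[-2.5,-2.5,0,0,1],[-2.5,-2.5,0,0,1],[-2,-2.5,0,0,1],[-2,-2.5,0,0,1],[0,-3,0,0,1],[0,-3,0,0,1],[0,-3,0,0,1],[0,-2,0,0,1],[0,0,0,0,1],[0,0,0,0,1]]}}

```text
clock: 26.92
position: [0.4406, -0.285, 0.218]
eef_rot: [[0.02, 0.065, 0.998], [-0.995, 0.094, 0.014], [-0.093, -0.993, 0.067]]
force: [-0.3, -0.1, -0.2]
width: 0.0174
```

{"op": "send_rows", "data": {"targets": [[0,-2,0,0,1],[0.5,-2.5,0,0,1],[0.5,-2.5,0,0,1],[0.5,-2.5,0,0,1],[0.5,-2,0,0,1],[0.5,-1,-1,0,1],[0.5,0,-2,0,1],[0,0,-2,0,1],[0,0,-1,0,1],[0,0,0,0,1],[0,0,0,0,1],[0,0,0,0,1]]}}

```text
clock: 27.92
position: [0.4735, -0.3991, 0.1583]
eef_rot: [[0.029, 0.065, 0.997], [-0.995, 0.101, 0.023], [-0.099, -0.993, 0.067]]
force: [-0.4, -0.6, -0.2]
width: 0.0175
```

```bash
python3 - <<'E'
from h import *
st()
shot("side","s8.png",crop=(280,90,400,190),s=6)
f=lambda X:np.round((proj("side",X)-[280,90])*6)
for n in ((.4822,-.3693),(.4858,-.4393),(.4123,-.3728),(.4158,-.4428)): print(f([*n,.06]))
E
```

```text
27.9167 [ 0.4735 -0.3991  0.1583] [[0.03, 0.06, 1.0], [-0.99, 0.1, 0.02], [-0.1, -0.99, 0.07]] F [-0.4 -0.6 -0.2] w 0.0175 q [-0.88  0.47  1.53  0.12  1.18 -0.96]
[341. 384.]
[383. 323.]
[452. 419.]
[492. 357.]
```

View pics/s8.png

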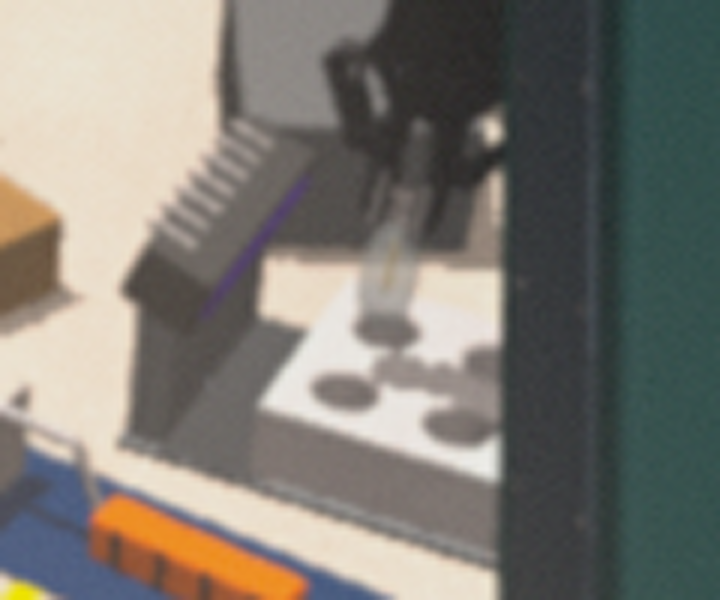

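The side view shows the held bulb leaning, with its tip at (385,318) and cap at (420,150). I'll estimate the tip offset.

```bash
python3 - <<'E'
from h import *
f=lambda X:np.round((proj("side",X)-[280,90])*6)
o=manip.get_obs();p=np.array(o["position"]);R=np.array(o["eef_rot"])
g=p-.019*R[:,1];print("grasp",g,f(g),"plumb",f(g-[0,0,.083]),"aligned",f(g+.083*R[:,1]))
for t in ((.065,0),(.065,-.01),(.03,-.01),(.1,-.01),(.03,.1)): print(t,f(g+.083*np.array([*t,-1])),f(g-.011*np.array([*t,-1])))
E
```

```text
grasp [ 0.4723727  -0.40113742  0.17743634] [404. 198.] plumb [385. 315.] aligned [371. 319.]
(0.065, 0) [377. 312.] [408. 182.]
(0.065, -0.01) [377. 312.] [408. 182.]
(0.03, -0.01) [382. 313.] [407. 182.]
(0.1, -0.01) [373. 310.] [408. 182.]
(0.03, 0.1) [375. 321.] [408. 181.]
```

The tip is essentially plumb below the grasp point. I'll shift over the nest.

{"op": "send_rows", "data": {"targets": [[0.4,-1.3,0,0,1],[0.4,-1.3,0,0,1],[0.3,-1.2,0,0,1],[0,-0.5,0,0,1],[0,0,0,0,1],[0,0,0,0,1]]}}

```text
clock: 28.47
position: [0.4864, -0.4431, 0.1648]
eef_rot: [[0.031, 0.07, 0.997], [-0.995, 0.096, 0.025], [-0.094, -0.993, 0.072]]
force: [-0.2, -0.1, -0.1]
width: 0.0176
```

{"op": "send_rows", "data": {"targets": [[0,0.4,-1,0,1],[-0.2,0.1,-1,0,1],[-0.2,0,-1,0,1],[0,0,-0.5,0,1],[0,0,0,0,1],[0,0,0,0,1]]}}

```text
clock: 28.97
position: [0.4803, -0.4336, 0.1257]
eef_rot: [[0.032, 0.068, 0.997], [-0.995, 0.099, 0.025], [-0.097, -0.993, 0.07]]
force: [-0.0, 0.5, 0.3]
width: 0.018
```

{"op": "send_rows", "data": {"targets": [[0.6,-0.35,0,0,1],[0,0,0,0,1],[0,0,-0.8,0,1],[0,0,-0.8,0,1],[0,0,0,0,1],[0,0,0,0,1]]}}

```text
clock: 29.47
position: [0.4858, -0.4378, 0.1083]
eef_rot: [[0.033, 0.065, 0.997], [-0.995, 0.099, 0.026], [-0.097, -0.993, 0.068]]
force: [-0.9, -1.4, 0.4]
width: 0.0175
```

{"op": "send_rows", "data": {"targets": [[0,0,-0.8,0,1],[0,0,-0.8,0,1],[0,0,-0.7,0,1],[0,0,-0.3,0,1],[0,0,0,0,1],[0,0,0,0,1]]}}

```text
clock: 29.97
position: [0.4843, -0.4374, 0.0791]
eef_rot: [[0.032, 0.063, 0.998], [-0.995, 0.1, 0.026], [-0.098, -0.993, 0.065]]
force: [-2.7, 0.1, 2.5]
width: 0.0176
```

{"op": "send_rows", "data": {"targets": [[0,0,0,0,0.8],[0,0,0,0,0.65],[0,0,0,0,0.5],[0,0,0,0,0.4],[0,0,0,0,0.4],[0,0,1,0,0.4],[0,0,2,0,0.4],[0,0,3,0,0.4],[-0.5,0,3,0,0.4],[-0.5,0,3,0,0.4],[-0.5,0,2,-0.12,0.4],[-0.5,1,0,-0.12,0.4],[-0.5,2,0,-0.12,0.4],[-0.5,2,0,-0.12,0.4],[0,2,0,-0.12,0.4],[0,2,0,-0.12,0.4],[0,2,0,-0.12,0.4],[0,2,0,-0.12,0.4],[0,2,0,-0.12,0.4],[0,2,0,-0.12,0.4]]}}

```text
clock: 31.63
position: [0.4579, -0.2681, 0.2413]
eef_rot: [[-0.931, 0.122, 0.343], [-0.351, -0.052, -0.935], [-0.096, -0.991, 0.092]]
force: [0.2, -0.1, -0.0]
width: 0.0514
```

{"op": "send_rows", "data": {"targets": [[0,2,0,-0.12,0.4],[0,2,0,-0.12,0.4],[0,2,0,-0.12,0.4],[1,2,0,-0.12,0.4],[1,2,0,-0.12,0.4],[1.5,2,0,-0.12,0.4],[1.5,2,0,-0.12,0.4],[2,2,0,-0.12,0.4],[2,2,0,-0.12,0.4],[2,2,0,-0.12,0.4],[2,2,0,-0.12,0.4],[2,2,0,-0.12,0.4],[2,1,0,-0.12,0.4],[1,0,0,-0.12,0.4],[1,0,0,-0.12,0.4],[0,0,0,-0.12,0.4],[0,0,0,0,0.4],[0,0,0,0,0.4]]}}

```text
clock: 33.13
position: [0.6516, -0.0371, 0.2632]
eef_rot: [[-0.054, -0.079, -0.995], [0.997, -0.061, -0.049], [-0.057, -0.995, 0.082]]
force: [-0.1, 1.1, 0.4]
width: 0.051
```

```bash
python3 - <<'E'
from h import *
st(); nets("side","bulb1"); nets("top","bulb1","tray")
shot("side","s9.png",crop=(190,90,390,240),s=4)
E
```

```text
33.1333 [ 0.6516 -0.0371  0.2632] [[-0.05, -0.08, -1.0], [1.0, -0.06, -0.05], [-0.06, -0.99, 0.08]] F [-0.1  1.1  0.4] w 0.051 q [-0.12  0.45  1.28 -0.07  1.48  2.98]
side bulb1 [([0.637, -0.062, 0.061], 0.59), ([0.474, -0.39, 0.139], 0.53)]
top bulb1 [([0.637, -0.019, 0.065], 0.68), ([0.63, -0.068, 0.065], 0.59), ([0.522, -0.222, 0.035], 0.49)]
top tray [([0.625, 0.014, 0.034], 0.87)]
```

View pics/s9.png

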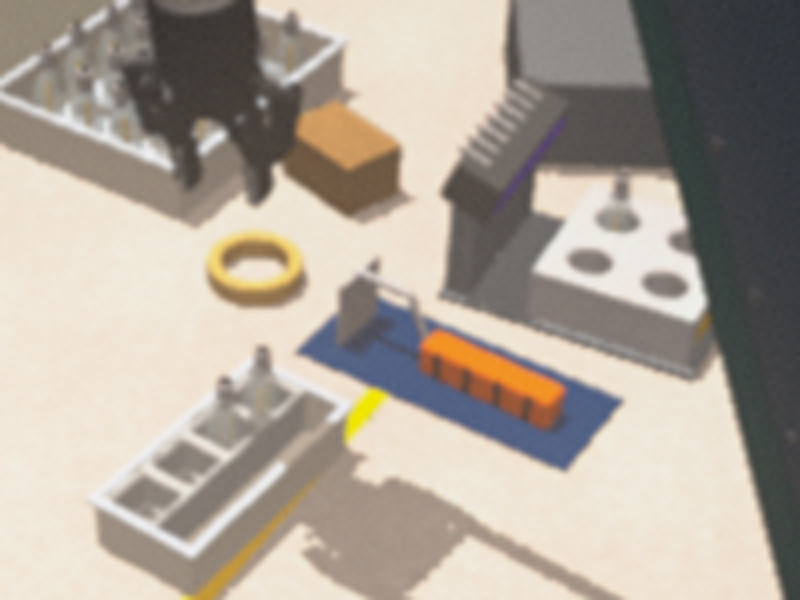

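The side view shows bulb 1 standing in the far-right nest and the tray and hook unchanged. Joint 6 is at its limit, so I'll back off the yaw and re-measure the bulbs from here.

{"op": "send_rows", "data": {"targets": [[0,0.5,0,0.1,0.4],[0,0.5,0,0.1,0.4],[0,0.5,0,0.1,0.4],[0,0,0,0,0.4],[0,0,0,0,0.4]]}}

```text
clock: 33.75
position: [0.6486, -0.0176, 0.2636]
eef_rot: [[-0.361, -0.058, -0.931], [0.931, -0.084, -0.356], [-0.058, -0.995, 0.084]]
force: [-0.9, 0.4, 0.4]
width: 0.0511
```

```bash
cat >> h.py <<'E'
def caps(pts):
    im=cv2.imread("pics/_w.png")
    tiles=[]
    for X in pts:
        u,v=proj("wrist",X); u,v=int(round(u)),int(round(v)); print(X,u,v)
        a=im[v-30:v+30,u-30:u+30].copy(); a=cv2.resize(a,None,fx=6,fy=6,interpolation=cv2.INTER_CUBIC); cv2.drawMarker(a,(180,180),(0,0,255),0,20); tiles.append(a)
    cv2.imwrite("pics/caps.png",np.hstack(tiles))
E
python3 - <<'E'
from h import *
st(); shot("wrist","_w.png"); nets("wrist","bulb1"); shot("top","t9.png"); nets("top","bulb1","tray")
caps([[.6435,-.019,.102],[.639,-.069,.102]])
E
```

```text
33.75 [ 0.6486 -0.0176  0.2636] [[-0.36, -0.06, -0.93], [0.93, -0.08, -0.36], [-0.06, -0.99, 0.08]] F [-0.9  0.4  0.4] w 0.0511 q [-0.08  0.44  1.31 -0.09  1.45  2.7 ]
wrist bulb1 [([0.649, -0.027, 0.066], 0.92), ([0.649, -0.069, 0.063], 0.71)]
top bulb1 [([0.63, -0.069, 0.062], 0.57), ([0.484, -0.432, 0.075], 0.47)]
top tray [([0.629, 0.05, 0.032], 0.67)]
[0.6435, -0.019, 0.102] 251 189
[0.639, -0.069, 0.102] 271 148
```

View pics/caps.png

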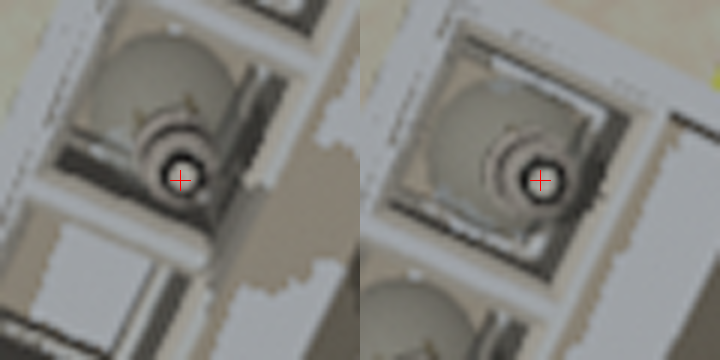

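The markers sit right on both caps, so nothing has shifted. I'll pick bulb B.

{"op": "send_rows", "data": {"targets": [[-0.6,-0.3,-2,0,0.3],[-0.3,0,-3,0,0.3],[-0.3,0,-3,0,0.3],[-0.1,0,-3,0,0.3],[0,0,-2,0,0.3],[-0.2,0,-1.5,0,0.3],[0,0,0,0,0.3],[0,0,0,0,0.3],[0,0,0,0,0.3]]}}

```text
clock: 34.75
position: [0.6358, -0.025, 0.1157]
eef_rot: [[-0.349, -0.051, -0.936], [0.935, -0.085, -0.345], [-0.062, -0.995, 0.077]]
force: [0.3, -0.3, 0.2]
width: 0.0601
```

{"op": "send_rows", "data": {"targets": [[0.4,0.3,0,0,0.3],[0.2,0.1,-0.8,0,0.3],[0,0,-1.2,0,0.3],[0,0,-1.2,0,0.3],[0,0,-0.8,0,0.3],[0,0,0,0,0.3],[0,0,0,0,0.3]]}}

```text
clock: 35.33
position: [0.6469, -0.0209, 0.0765]
eef_rot: [[-0.348, -0.041, -0.936], [0.935, -0.086, -0.344], [-0.066, -0.995, 0.069]]
force: [-0.2, -0.1, -0.0]
width: 0.0598
```

{"op": "send_rows", "data": {"targets": [[-0.4,0,-0.4,0,0.3],[-0.1,0,-0.3,0,0.3],[0,0,0,0,0.3],[0,0,0,0,0.3],[0,0,0,0,1],[0,0,0,0,1],[0,0,0,0,1],[0,0,0,0,1],[0,0,0,0,1]]}}

```text
clock: 36.08
position: [0.642, -0.021, 0.0699]
eef_rot: [[-0.348, -0.04, -0.937], [0.935, -0.086, -0.344], [-0.067, -0.996, 0.067]]
force: [-0.2, -0.9, -0.1]
width: 0.0177
```

{"op": "send_rows", "data": {"targets": [[0,0,1,0,1],[0,0,2,0,1],[0,0,2.5,0,1],[0,0,2.5,0,1],[-1,0,2,0,1],[-2,-1.5,0,0,1],[-2,-2,0,0,1],[-2,-2.5,0,0,1],[-2,-2.5,0,0,1],[-2,-2.5,0,0,1],[-2,-2.5,0,0,1],[-2,-2.5,0,0,1],[-1,-3,0,0,1],[0,-3,0,0,1],[0,-3,0,0,1],[0,-3,0,0,1],[0,-3,0,0,1],[0,-2,0,0,1],[0,0,0,0,1],[0,0,0,0,1]]}}

```text
clock: 37.75
position: [0.4734, -0.3639, 0.191]
eef_rot: [[-0.351, -0.026, -0.936], [0.933, -0.092, -0.347], [-0.077, -0.995, 0.056]]
force: [-0.0, 0.9, -0.3]
width: 0.0174
```

{"op": "send_rows", "data": {"targets": [[0.5,-0.5,-1,0,1],[0.2,-0.1,-2,0,1],[0,0,-2,0,1],[0,0,-1,0,1],[0,0,0,0,1],[0,0,0,0,1]]}}

```text
clock: 38.25
position: [0.4824, -0.3658, 0.1292]
eef_rot: [[-0.354, -0.024, -0.935], [0.932, -0.091, -0.351], [-0.077, -0.996, 0.055]]
force: [0.1, -0.2, -0.2]
width: 0.0171
```

{"op": "send_rows", "data": {"targets": [[-0.2,-0.45,0,0,1],[0,0,-0.4,0,1],[0,0,-0.8,0,1],[0,0,-0.8,0,1],[0,0,0,0,1],[0,0,0,0,1]]}}

```text
clock: 38.75
position: [0.482, -0.3707, 0.1102]
eef_rot: [[-0.355, -0.021, -0.935], [0.931, -0.094, -0.352], [-0.081, -0.995, 0.053]]
force: [-0.3, -0.6, -0.6]
width: 0.0171
```

{"op": "send_rows", "data": {"targets": [[-0.1,0,-0.8,0,1],[0,0,-0.8,0,1],[0,0,-0.7,0,1],[0,0,-0.5,0,1],[0,0,0,0,1],[0,0,0,0,1]]}}

```text
clock: 39.25
position: [0.4809, -0.3712, 0.0794]
eef_rot: [[-0.355, -0.02, -0.935], [0.931, -0.095, -0.352], [-0.081, -0.995, 0.053]]
force: [0.7, -0.5, 7.3]
width: 0.017
```

{"op": "send_rows", "data": {"targets": [[0,0,0,0,0.8],[0,0,0,0,0.65],[0,0,0,0,0.5],[0,0,0,0,0.4],[0,0,0,0,0.4],[0,0,1,0,0.4],[0,0,2,0,0.4],[0,0,3,0,0.4],[0,0,2.5,0,0.4],[0,2,0,0,0.4],[0,3,0,0,0.4],[0,3,0,0,0.4],[0,3,0,0,0.4],[1,3,0,0,0.4],[2.5,3,0,0,0.4],[2.5,3,0,0,0.4],[2.5,3,0,0,0.4],[2.5,3,0,0,0.4],[2.5,2,0,0,0.4],[2,1,0,0,0.4]]}}

```text
clock: 40.92
position: [0.6374, -0.0715, 0.1825]
eef_rot: [[-0.347, -0.012, -0.938], [0.934, -0.101, -0.344], [-0.09, -0.995, 0.046]]
force: [0.8, -0.8, -0.4]
width: 0.0511
```

{"op": "send_rows", "data": {"targets": [[0,0,0,0,0.3],[0,0,0,0,0.3],[0,0,0,0,0.3]]}}

```text
clock: 41.17
position: [0.6422, -0.0675, 0.1846]
eef_rot: [[-0.352, -0.006, -0.936], [0.932, -0.101, -0.349], [-0.092, -0.995, 0.041]]
force: [0.3, 0.7, -0.0]
width: 0.0595
```

```bash
python3 - <<'E'
from h import *
st(); shot("wrist","_w.png"); nets("wrist","bulb1")
cams.grab_frame("side"); nets("side","bulb1")
im=cv2.imread("pics/_w.png");u,v=[int(round(x)) for x in proj("wrist",[.639,-.069,.102])];print(u,v)
a=cv2.resize(im[max(v-40,0):v+40,u-40:u+40],None,fx=5,fy=5);cv2.drawMarker(a,(200,5*min(v,40)),(0,0,255),0,20)
b=cv2.resize(cams.grab_frame("side")[100:180,290:390,::-1],None,fx=4,fy=5,interpolation=cv2.INTER_CUBIC)
print(a.shape,b.shape);cv2.imwrite("pics/c10.png",np.hstack([a[:400],b[:400]]))
E
```

```text
41.1667 [ 0.6422 -0.0675  0.1846] [[-0.35, -0.01, -0.94], [0.93, -0.1, -0.35], [-0.09, -0.99, 0.04]] F [ 0.3  0.7 -0. ] w 0.0595 q [-0.15  0.47  1.46 -0.11  1.21  2.67]
wrist bulb1 [([0.646, -0.076, 0.065], 0.85)]
side bulb1 [([0.487, -0.432, 0.078], 0.58), ([0.478, -0.368, 0.073], 0.5)]
257 211
(400, 400, 3) (400, 400, 3)
```

View pics/c10.png

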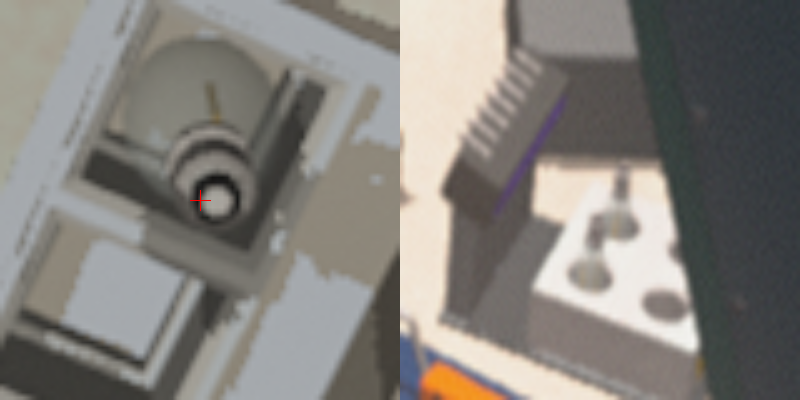

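Bulbs 1 and 2 stand in the two rear nests. The last cap is about 2 mm nearer (-x) than I assumed, so I'll pick bulb C there.

{"op": "send_rows", "data": {"targets": [[-0.5,-0.3,-1.5,0,0.3],[-0.2,0,-2,0,0.3],[-0.2,0,-2,0,0.3],[-0.1,0,-1,0,0.3],[0,0,0,0,0.3],[0,0,0,0,0.3]]}}

```text
clock: 41.92
position: [0.6292, -0.0757, 0.1195]
eef_rot: [[-0.344, -0.005, -0.939], [0.934, -0.101, -0.342], [-0.093, -0.995, 0.04]]
force: [0.3, 0.5, 1.0]
width: 0.0597
```

{"op": "send_rows", "data": {"targets": [[0.5,0.4,0,0,0.3],[0.2,0.1,-0.8,0,0.3],[0,0,-1.2,0,0.3],[0,0,-1.2,0,0.3],[0,0,-0.8,0,0.3],[0,0,0,0,0.3],[0,0,0,0,0.3]]}}

```text
clock: 42.5
position: [0.6397, -0.0706, 0.0785]
eef_rot: [[-0.344, 0.0, -0.939], [0.934, -0.102, -0.342], [-0.096, -0.995, 0.035]]
force: [-0.1, -0.3, -0.0]
width: 0.0601
```

{"op": "send_rows", "data": {"targets": [[-0.2,0,-0.5,0,0.3],[-0.1,0,-0.4,0,0.3],[0,0,0,0,0.3],[0,0,0,0,0.3],[0,0,0,0,1],[0,0,0,0,1],[0,0,0,0,1],[0,0,0,0,1],[0,0,0,0,1]]}}

```text
clock: 43.25
position: [0.6369, -0.0708, 0.0696]
eef_rot: [[-0.344, 0.002, -0.939], [0.934, -0.103, -0.342], [-0.097, -0.995, 0.034]]
force: [0.2, 0.4, 0.2]
width: 0.0177
```

{"op": "send_rows", "data": {"targets": [[0,0,1,0,1],[0,0,2,0,1],[0,0,2.5,0,1],[0,0,2.5,0,1],[-1,0,2,0,1],[-2,-1.5,0,0,1],[-2,-2,0,0,1],[-2,-2,0,0,1],[-2,-2,0,0,1],[-2,-2,0,0,1],[-2,-2.5,0,0,1],[-2,-2.5,0,0,1],[-2,-2.5,0,0,1],[-2,-2.5,0,0,1],[-1,-3,0,0,1],[0,-3,0,0,1],[0,-3,0,0,1],[0,-2,0,0,1],[0,0,0,0,1],[0,0,0,0,1]]}}

```text
clock: 44.92
position: [0.4288, -0.3876, 0.1928]
eef_rot: [[-0.346, 0.02, -0.938], [0.932, -0.112, -0.346], [-0.112, -0.994, 0.02]]
force: [0.3, 1.7, -0.8]
width: 0.0177
```

{"op": "send_rows", "data": {"targets": [[-0.8,0.6,0,0,1],[-0.7,0.5,-1,0,1],[0,0,-2,0,1],[0,0,-2,0,1],[0,0,-1,0,1],[0,0,0,0,1],[0,0,0,0,1]]}}

```text
clock: 45.5
position: [0.4109, -0.3658, 0.1339]
eef_rot: [[-0.351, 0.02, -0.936], [0.93, -0.109, -0.351], [-0.109, -0.994, 0.019]]
force: [-0.8, 0.0, 0.5]
width: 0.0176
```

{"op": "send_rows", "data": {"targets": [[0.05,-0.75,0,0,1],[0,0,-0.5,0,1],[0,0,-1,0,1],[0,0,-0.9,0,1],[0,0,0,0,1],[0,0,0,0,1]]}}

```text
clock: 46.0
position: [0.4129, -0.3748, 0.1109]
eef_rot: [[-0.353, 0.023, -0.935], [0.929, -0.113, -0.353], [-0.114, -0.993, 0.018]]
force: [0.4, -0.2, 0.7]
width: 0.0176
```

{"op": "send_rows", "data": {"targets": [[-0.1,0.1,-0.8,0,1],[0,0,-0.8,0,1],[0,0,-0.8,0,1],[0,0,-0.5,0,1],[0,0,0,0,1],[0,0,0,0,1]]}}

```text
clock: 46.5
position: [0.4111, -0.3743, 0.0789]
eef_rot: [[-0.353, 0.022, -0.935], [0.929, -0.113, -0.353], [-0.114, -0.993, 0.02]]
force: [-1.5, 0.5, 10.4]
width: 0.0173
```

{"op": "send_rows", "data": {"targets": [[0,0,0,0,0.8],[0,0,0,0,0.65],[0,0,0,0,0.5],[0,0,0,0,0.4],[0,0,0,0,0.4],[0,0,1,0,0.4],[0,0,2,0,0.4],[0,0,3,0,0.4],[0,0,3,0,0.4],[0,0,3,0,0],[0.5,3,0,0.12,0],[0.5,3,0,0.12,0],[0.5,3,0,0.12,0],[0.5,3,0,0.12,0],[0.5,3,0,0.12,0],[0.5,3,0,0.12,0],[0.5,3,0,0.12,0],[0.5,3,0,0.12,0],[0.5,3,0,0.12,0],[0.5,3,0,0.12,0]]}}

```text
clock: 48.17
position: [0.4648, -0.0672, 0.2177]
eef_rot: [[-0.991, 0.133, 0.031], [-0.034, -0.013, -0.999], [-0.133, -0.991, 0.018]]
force: [-0.0, -0.8, -0.0]
width: 0.0855
```

```bash
python3 - <<'E'
from h import *
st()
for c in ("side","top"):
    shot(c,c+"11.png"); nets(c,"bulb1","hook","tray")
a=cv2.imread("pics/side11.png")[100:200,300:400];b=cv2.imread("pics/top11.png")[160:290,290:420]
cv2.imwrite("pics/c11.png",np.hstack([cv2.resize(x,(400,400),interpolation=cv2.INTER_CUBIC) for x in (a,b)]))
E
```

```text
48.1667 [ 0.4648 -0.0672  0.2177] [[-0.99, 0.13, 0.03], [-0.03, -0.01, -1.0], [-0.13, -0.99, 0.02]] F [-0.  -0.8 -0. ] w 0.0855 q [-0.31  0.11  1.9   0.03  1.    1.21]
side bulb1 [([0.477, -0.365, 0.076], 0.46)]
side hook [([0.526, -0.212, 0.035], 0.6)]
side tray [([0.622, 0.011, 0.039], 0.59)]
top bulb1 [([0.412, -0.367, 0.076], 0.54), ([0.487, -0.433, 0.073], 0.5), ([0.479, -0.361, 0.073], 0.42)]
top hook [([0.52, -0.221, 0.032], 0.66)]
top tray [([0.629, 0.008, 0.01], 0.55), ([0.483, -0.429, 0.071], 0.32)]
```

View pics/c11.png

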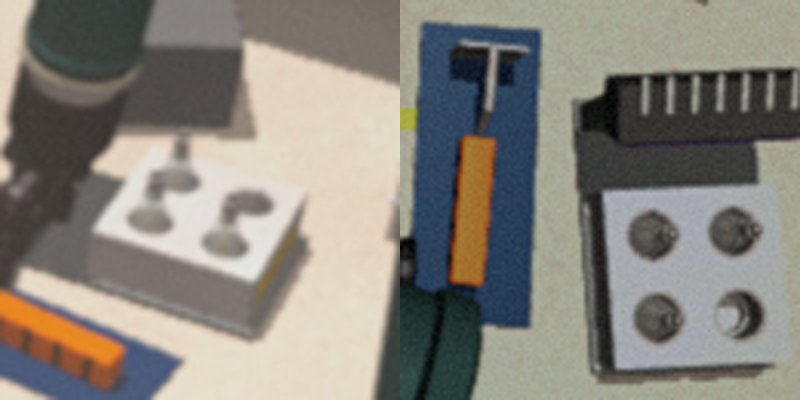

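All three bulbs stand in nests (rear left, rear right and front left), and the hook lies flat on its mat. Now I'll switch the isolator back on.

{"op": "send_rows", "data": {"targets": [[0,2,0,0.12,0],[0,3,0,0.12,0],[0,3,0,0.12,0],[0,3,0,0.12,0],[0,3,0,0.12,0],[0,3,0,0.12,0],[0,3,0,0.12,0],[0,3,0,0.12,0],[0,3,0,0.12,0],[0,3,0,0.12,0],[0,3,0,0.12,0],[0,3,0,0.06,0],[0,1.5,0,0,0],[0,0,0,0,0],[0,0,0,0,0],[0,0,0,0,0]]}}

```text
clock: 49.9
position: [0.4704, 0.2963, 0.2168]
eef_rot: [[-0.129, 0.039, 0.991], [-0.983, 0.128, -0.133], [-0.133, -0.991, 0.022]]
force: [0.7, 0.2, -0.2]
width: 0.0854
```

{"op": "send_rows", "data": {"targets": [[0.4,0.4,-1.5,0,0],[0,0.2,-2.5,0,0],[0,0,-2.5,0,0],[0,0,-1.5,0,0],[0,0,0,0,0],[0,0,0,0,0]]}}

```text
clock: 50.4
position: [0.4775, 0.2939, 0.136]
eef_rot: [[-0.141, 0.045, 0.989], [-0.981, 0.127, -0.145], [-0.132, -0.991, 0.026]]
force: [0.1, -0.6, 0.3]
width: 0.0853
```

{"op": "send_rows", "data": {"targets": [[-0.2,0.7,-1,0,0],[-0.2,0.2,-1,0,0],[0,0,-1,0,0],[0,0,-0.5,0,0],[0,0,0,0,0],[0,0,0,0,0]]}}

```text
clock: 50.9
position: [0.4754, 0.3027, 0.1009]
eef_rot: [[-0.143, 0.05, 0.988], [-0.981, 0.128, -0.148], [-0.134, -0.991, 0.03]]
force: [-0.3, -0.0, -0.4]
width: 0.0855
```

{"op": "send_rows", "data": {"targets": [[0.2,0,-0.3,0,0],[0,0,0,0,0],[0,0,0,0,1],[0,0,0,0,1],[0,0,0,0,1],[0,0,0,0,1],[0,0,0,0,1],[0,0,0,0,1]]}}

```text
clock: 51.57
position: [0.4757, 0.3037, 0.099]
eef_rot: [[-0.144, 0.046, 0.989], [-0.98, 0.13, -0.149], [-0.135, -0.99, 0.026]]
force: [-2.6, 3.3, 11.5]
width: 0.0146
```

{"op": "send_rows", "data": {"targets": [[0,0,0,-0.1,1],[0,0,0,-0.12,1],[0,0,0,-0.12,1],[0,0,0,-0.12,1],[0,0,0,-0.12,1],[0,0,0,-0.12,1],[0,0,0,-0.12,1],[0,0,0,-0.12,1]]}}

```text
clock: 52.23
position: [0.4795, 0.3009, 0.0992]
eef_rot: [[-0.892, 0.139, 0.431], [-0.431, 0.03, -0.902], [-0.138, -0.99, 0.033]]
force: [2.6, -3.8, -1.3]
width: 0.0146
```

{"op": "send_rows", "data": {"targets": [[0,0,0,-0.12,1],[0,0,0,-0.12,1],[0,0,0,-0.12,1],[0,0,0,-0.12,1],[0,0,0,-0.12,1],[0,0,0,-0.06,1],[0,0,0,0,1],[0,0,0,0,1]]}}

```text
clock: 52.9
position: [0.4801, 0.2975, 0.0992]
eef_rot: [[-0.963, 0.128, -0.238], [0.231, -0.071, -0.97], [-0.141, -0.989, 0.038]]
force: [1.3, -0.6, 0.6]
width: 0.0144
```

{"op": "send_rows", "data": {"targets": [[0,0,0,0,0.5],[0,0,0,0,0],[0,0,0,0,0],[0,0,0,0,0],[0,0,1,0,0],[0,0,2,0,0],[0,0,3,0,0],[0,0,3,0,0],[-1,-2,3,0,0],[-1,-3,0,0,0],[-1,-3,0,0,0],[0,-3,0,0,0],[0,-3,0,0,0],[0,0,0,0,0],[0,0,0,0,0],[0,0,0,0,0]]}}

```text
clock: 54.23
position: [0.4495, 0.1538, 0.2344]
eef_rot: [[-0.962, 0.138, -0.235], [0.228, -0.063, -0.972], [-0.149, -0.988, 0.029]]
force: [-0.1, 0.6, 0.1]
width: 0.0854
```

```bash
python3 - <<'E'
from h import *
st()
for c in ("side","top"):
    shot(c,c+"12.png"); nets(c,"bulb1","hook","tray")
a=cv2.imread("pics/top12.png").astype(int)
def red(i): 
    b,g,r=[i[...,k] for k in range(3)]; return ((r>90)&(g<70)&(b<70)).astype(np.uint8)
for f in ("top0","t6","top12"):
    im=cv2.imread(f"pics/{f}.png")
    if f=="top0": im=cv2.resize(im,(512,384),interpolation=cv2.INTER_AREA)
    m=red(im.astype(int)[215:255,95:135]); ys,xs=np.nonzero(m)
    M=cv2.moments(m,True); print(f,len(xs),xs.mean(),ys.mean(),0.5*np.arctan2(2*M["mu11"],M["mu20"]-M["mu02"]),np.ptp(xs),np.ptp(ys))
x=cv2.imread("pics/top0.png");x=cv2.resize(x,(512,384),interpolation=cv2.INTER_AREA).astype(int)[215:255,95:135]
for f in ("t6","top12"):
    y=cv2.imread(f"pics/{f}.png").astype(int)[215:255,95:135]; print(f,np.abs(x-y).mean())
E
```

```text
54.2333 [0.4495 0.1538 0.2344] [[-0.96, 0.14, -0.23], [0.23, -0.06, -0.97], [-0.15, -0.99, 0.03]] F [-0.1  0.6  0.1] w 0.0854 q [ 0.26  0.12  1.85 -0.11  1.06  2.11]
side bulb1 [([0.412, -0.366, 0.075], 0.43), ([0.48, -0.365, 0.074], 0.42)]
side hook [([0.491, -0.208, 0.034], 0.78)]
side tray [([0.606, 0.061, 0.039], 0.96)]
top bulb1 [([0.484, -0.431, 0.074], 0.71), ([0.411, -0.37, 0.077], 0.63), ([0.481, -0.362, 0.072], 0.48), ([0.581, -0.108, -0.002], 0.41), ([0.52, -0.22, 0.032], 0.26)]
top hook [([0.517, -0.222, 0.036], 0.67), ([0.484, -0.431, 0.07], 0.51)]
top tray [([0.613, 0.039, 0.01], 0.7)]
top0 257 17.766536964980546 19.90272373540856 -0.3575983506395096 20 23
t6 322 16.885093167701864 18.869565217391305 -0.10198035209781664 26 19
top12 166 17.97590361445783 16.85542168674699 -0.07265273017065069 19 16
t6 10.810625
top12 41.713541666666664
```

The arm hides the switch in the top view, so I'll move clear and recheck.

{"op": "send_rows", "data": {"targets": [[-1,-3,0,0,0],[-1,-3,0,0,0],[-1,-3,0,0,0],[0,-3,0,0,0],[0,-3,0,0,0],[0,-3,0,0,0],[0,0,0,0,0],[0,0,0,0,0],[0,0,0,0,0]]}}

```text
clock: 55.38
position: [0.4192, -0.029, 0.2333]
eef_rot: [[-0.964, 0.139, -0.226], [0.219, -0.062, -0.974], [-0.15, -0.988, 0.029]]
force: [0.4, 0.2, -0.5]
width: 0.0855
```

```bash
python3 - <<'E'
from h import *
st()
for c in ("side","top"):
    shot(c,c+"13.png"); nets(c,"bulb1","hook","tray","switch_grip")
x=cv2.resize(cv2.imread("pics/top0.png"),(512,384),interpolation=cv2.INTER_AREA)
y=cv2.imread("pics/top13.png"); t6=cv2.imread("pics/t6.png")
for n,f in (("t6",t6),("13",y)): print(n,np.abs(x.astype(int)-f)[215:255,95:135].mean())
xs=cv2.resize(cv2.imread("pics/side0.png"),(512,384),interpolation=cv2.INTER_AREA).astype(int)
for f in ("side11","side13"): print(f,np.abs(xs-cv2.imread(f"pics/{f}.png"))[260:320,200:270].mean())
# white tray rim box in top13
m=cv2.inRange(y,(150,140,140),(255,255,255))[140:225,170:285];ys,x2=np.nonzero(m);print(len(x2),x2.min()+170,x2.max()+170,ys.min()+140,ys.max()+140)
m=cv2.inRange(t6,(150,140,140),(255,255,255))[140:225,170:285];ys,x2=np.nonzero(m);print(len(x2),x2.min()+170,x2.max()+170,ys.min()+140,ys.max()+140)
print(np.abs(t6.astype(int)-y)[140:225,170:285].mean(),np.abs(t6.astype(int)-y)[165:270,290:345].mean())
E
```

```text
55.3833 [ 0.4192 -0.029   0.2333] [[-0.96, 0.14, -0.23], [0.22, -0.06, -0.97], [-0.15, -0.99, 0.03]] F [ 0.4  0.2 -0.5] w 0.0855 q [-0.2   0.01  1.97 -0.04  1.01  1.61]
side bulb1 [([0.436, -0.343, 0.055], 0.66), ([0.486, -0.429, 0.08], 0.65), ([0.41, -0.365, 0.073], 0.58), ([0.474, -0.364, 0.07], 0.52)]
side hook [([0.526, -0.209, 0.034], 0.96)]
side tray [([0.608, 0.036, 0.037], 0.71)]
side switch_grip [([0.47, 0.307, 0.1], 0.88), ([0.607, 0.043, 0.038], 0.59), ([0.517, -0.212, 0.035], 0.58)]
top bulb1 [([0.414, -0.368, 0.078], 0.73), ([0.483, -0.432, 0.072], 0.7), ([0.483, -0.361, 0.073], 0.54)]
top hook [([0.52, -0.218, 0.036], 0.67)]
top tray [([0.614, 0.038, 0.011], 0.59), ([0.48, -0.363, 0.074], 0.29)]
top switch_grip [([0.519, -0.218, 0.033], 0.65), ([0.477, 0.294, 0.103], 0.64), ([0.505, -0.393, 0.062], 0.42)]
t6 10.810625
13 8.173541666666667
side11 5.713095238095238
side13 4.55047619047619
2670 170 284 140 224
1192 171 274 143 224
27.95471440750213 6.401558441558442
```

```bash
python3 - <<'E'
from h import *
def g(f,c): 
    im=cv2.imread(f"pics/{f}.png")
    if im.shape[0]!=384: im=cv2.resize(im,(512,384),interpolation=cv2.INTER_AREA)
    return cv2.GaussianBlur(im,(3,3),0)[c[0]:c[1],c[2]:c[3]]
for c,names in (((218,248,98,130),("top0","t6","top13")),((262,290,218,250),("side0","side11","side13"))):
    P={n:g(n,c) for n in names}
    for a,b in ((0,1),(0,2),(1,2)): print(names[a],names[b],cv2.matchTemplate(P[names[a]],P[names[b]],cv2.TM_CCOEFF_NORMED)[0,0])
    for n in names:
        i=P[n].astype(int); m=((i[...,2]>80)&(i[...,1]<60)).astype(np.uint8); M=cv2.moments(m,True)
        print(n,m.sum(),0.5*np.arctan2(2*M["mu11"],M["mu20"]-M["mu02"]),M["mu20"]/M["m00"],M["mu02"]/M["m00"])
E
```

```text
top0 t6 0.7888549
top0 top13 0.9993416
t6 top13 0.7864125
top0 243 -0.5148982903133824 31.38302088096326 26.13991769547325
t6 297 -0.18940274139066546 25.157024793388445 23.429808749674095
top13 248 -0.5433530736740101 30.603001430801257 25.9175338189386
side0 side11 0.7630451
side0 side13 0.99967265
side11 side13 0.76063734Traceback (most recent call last):
  File "<stdin>", line 11, in <module>
ZeroDivisionError: float division by zero
```

The switch now matches its starting picture (correlation 0.999 in both views). It is on, and the arm is clear, so I'll hand in.

```bash
python3 -c "
from rig import manip
print(manip.sign_off())"
```

```text
the job is handed in; nothing more can be done
None
```

The job is handed in at about 55 s of the 210 s, but `sign_off` reports no verdict, so success is not confirmed.

**What I did:**
- Turned the isolator off.
- Drew the tray to the tape with the hook. The measured front edge was about 5 mm on the near side of the tape's middle.
- Laid the hook back on its mat.
- Stood all three bulbs in nests; the tray's fourth pocket was empty from the start.
- Turned the isolator back on.

**Last checks:**
- **Isolator:** both cameras match the starting "on" picture at 0.999 correlation, against about 0.79 (top) and 0.76 (side) for the off state.
- **Bulbs:** the top view finds all three in their nests, within about 9 mm sideways of the nest centres. The last close-up showed them upright.
- **Hook:** it was found where I laid it on the mat.
- **Gripper:** open, clear of everything and carrying no load.

**Disagreements:**
- The last tray readings put it about 3 cm further left (+y) and 1 to 2 cm nearer the robot than after the pull. This may be the announced knock or a partly hidden detection. It would still be well within the 80 mm limit.
- The side camera reported one extra "bulb" near the front edge of the stand. The top view does not show it, so I took it as a false detection.
- I did not measure the bystanders again at the end. None looked moved in the pictures I viewed.

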